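# Put studied finds back into their store trays

### The arm

A 6-joint arm with a two-finger parallel gripper is mounted at the origin on the work surface. World frame = base frame: x ahead of the robot, y to its left, z up, the work surface at z = 0. Lengths are in m, angles in rad, forces in N, time in s.
With the tool pointing down it reaches from about 0.3 to 0.75 m from the base axis. Payload 8.5 kg.
Tool frame: the origin (TCP) lies midway between the tips of the shut fingers; the grasp point (between the pads) lies 19 mm behind it (manip.grip_point_offset is the distance from the TCP to the grasp point, in m); z points along the fingers, y is the line along which they close (so a half turn about z gives the same grasp; the last joint's range is limited). The gripper opens to 88 mm and grips with 3 to 60 N. Pads are 18 mm wide; open, the fingers measure 123 mm over their backs; the gripper's body (75 mm by 187 mm) begins 45 mm behind the grasp point.
Start: joints at [1.075, 0.381, 1.297, -0, 1.464, -0.215], TCP at [0.152, 0.528, 0.239] pointing down, gripper open.
Joint ranges: [-3.11, 3.11], [-0.89, 2.33], [0.22, 2.48], [-1.42, 4.56], [0.17, 2.85], [-2.88, 2.88]. Speed limits (rad/s): [2.39, 2.39, 3.14, 3.14, 3.14, 3.14].

### API

Orientations are given as [roll, pitch, yaw] about the fixed x, y, z axes, in that order (R = Rz(yaw) Ry(pitch) Rx(roll)).
In Python, from station import observe, vision, workorder, manip gives the robot as it stands.
- The arm moves only by the tool step_arm, never from a script. Its argument "increments" is a list of rows, each an object with "slide": the shift along the tool's x, y, z each as a share of 100 cm, from -1 to 1, a list of three; "roll": the turn about the tool's z as a share of pi rad, from -1 to 1; "fingers": the opening, from 0 (shut) to 1 (fully open). A call has 1 to 5 rows; each row is the pose to reach, as a shift and turn from the pose commanded when the call began, along the tool's axes at that moment, turning the shorter way round; what a row does not reach only later rows make up. A row lasts 1/8 s, in which the tool goes at most 62.5 mm and 10.7 degrees, less where a joint would pass 70% of its speed; a pose out of reach is approached as far as the arm can. A call with a number of a shift or a turn outside -1 to 1 is refused whole. A call with a gripper value outside its range is refused whole. The fingers move at their own pace and stop on an object; "squeeze" is the grip in N (left out, the last holds). Time passes only in rows, so rows that repeat a pose let the fingers close. It gives the time, the measured TCP pose, the force, the opening and the grip force at its end, in the units of the state.
- observe(): the state, without advancing time (a new reading comes with each control period).
- vision.grab_frame(name): name is "scene" or "top" or "wrist"; returns the picture (400x640x3 uint8, red, green, blue); there is no depth.
- vision.camera_model(name): a dict with "fx", "fy", "cx", "cy" (pixels), "origin" and "attitude" of the camera in the world. Camera axes: x right, y up, looking along -z (the intrinsics and any distortion apply to the point x, -y, -z); pixel columns grow to the right and rows downward; lengths in m; the calibration is good to about 2 mm. A picture is of the moment at which its call begins: read the wrist's pose just before it. camera_model takes no time and is no camera call; for the wrist camera it gives the pose at the moment of the call.
- workorder.sign_off(): hands the job in; it is judged then, once.
The state is a dict: "clock": time; "joints": joint angles; "dq": joint speeds; "joint_torque": joint torques, N m; "tcp_pos": TCP position; "ee_rot": TCP orientation; "contact_force": force on the tool from outside, world axes, zero at the start; "ft_torque": the same for the moment, N m; "gripper_width": finger opening in m; "grip_force": force on a finger pad.
Only numpy, scipy, OpenCV 4.12 (cv2) and the standard library are available. Lean on these libraries where they do the work, as an engineer would, in place of code of your own. Each camera call takes 0.05 s, during which the arm holds its last target. There are 200 camera calls.

### The job

Put the finds on the table away, standing upright, each in a free cell of its own: both loom weights in the tray that already holds a loom weight, and the loose pot in the tray that already holds a pot. Of the two identical closed boxes, heft them to find the loaded one and put it into the tray that is still empty; leave the empty box standing on the table, outside the trays. Set everything down gently, drop or tip nothing, and do not disturb the two pieces already in their trays.

Things in the scene. Friction and masses are not known exactly. Their poses are not given: they have to be found in the camera images.
- weight_1: A fired-clay loom weight, loose: solid four-sided truncated pyramid standing on its 48 mm square base, 68 mm tall, 32 mm square at the top (the faces lean in about 7 degrees), pierced near the top by a dark 8 mm hole along its y axis; about 0.21 kg. Origin: centre of its base; z up; x and y square to its faces.
- weight_2: A fired-clay loom weight, loose: solid four-sided truncated pyramid standing on its 48 mm square base, 68 mm tall, 32 mm square at the top (the faces lean in about 7 degrees), pierced near the top by a dark 8 mm hole along its y axis; about 0.21 kg. Origin: centre of its base; z up; x and y square to its faces.
- pot: A small unglazed terracotta pot, loose on the table, to be put away. Squat body of revolution, widest (59 mm) from 22 to 42 mm above its base, narrow neck (37 mm) at 60 mm, flared rim, 73 mm tall, 42 mm flat foot; about 0.15 kg. Origin: centre of its base; z up.
- box_1: One of two closed brown card archive boxes that look alike, loose: 56 mm (its x) by 76 mm (its y), 50 mm tall, metal edges, white ticket on the lid, which stays on. One is empty (about 60 g), the other holds finds (about 500 g); only lifting tells which. Origin: centre of its base; z up.
- box_2: One of two closed brown card archive boxes that look alike, loose: 56 mm (its x) by 76 mm (its y), 50 mm tall, metal edges, white ticket on the lid, which stays on. One is empty (about 60 g), the other holds finds (about 500 g); only lifting tells which. Origin: centre of its base; z up.
- tray_weights: White card tray, fixed: 106 mm (its x) by 260 mm (its y), floor 5 mm and wall tops 20 mm above the table. Two dividers (4 mm, as high as the walls) make 3 cells, each 98 (x) by 81 mm (y) inside, centred at y = -85, 0, +85 mm; a box fits only with its 76 mm side along the tray's x. A loom weight stands in its +85 mm cell, the others are free. Origin: centre of its underside.
- tray_pots: White card tray, fixed: 106 mm (its x) by 260 mm (its y), floor 5 mm and wall tops 20 mm above the table. Two dividers (4 mm, as high as the walls) make 3 cells, each 98 (x) by 81 mm (y) inside, centred at y = -85, 0, +85 mm; a box fits only with its 76 mm side along the tray's x. A pot stands in its middle cell, the others are free. Origin: centre of its underside.
- tray_boxes: White card tray, fixed: 106 mm (its x) by 260 mm (its y), floor 5 mm and wall tops 20 mm above the table. Two dividers (4 mm, as high as the walls) make 3 cells, each 98 (x) by 81 mm (y) inside, centred at y = -85, 0, +85 mm; a box fits only with its 76 mm side along the tray's x. This one is empty. Origin: centre of its underside.
- stored_weight: The loom weight already in its tray, loose, same shape and size as the other loom weights; not to be disturbed. Origin: centre of its base; z up.
- stored_pot: The pot already in its tray, loose; not to be disturbed. Squat body of revolution, widest (54 mm) from 22 to 42 mm above its base, narrow neck (34 mm) at 60 mm, flared rim, 73 mm tall, 39 mm flat foot; about 0.15 kg. Origin: centre of its base; z up.

How it is judged:
By the outcome, as a careful person would: the job done as asked, in the order asked, and still so for the second after the job is handed in, with the robot touching nothing.
It also fails if it takes over 112 s, if anything falls off the work surface, if the arm or the gripper's body presses on something with over 40 N, if the wrist force passes 120 N, or if a joint passes its speed limit or range.

## Working session

There is one attempt and no reset: what is moved stays moved. The work goes in short steps, Python scripts to look and compute and a tool call to move; the robot and the scene stay as the last step left them, time stands still between calls to the robot, and variables do not carry over. Pictures are saved under pics/ and viewed, at most 14 in all, crops included, and the job is handed in when it is done.

Besides the shell and the picture viewer there is one more tool, called by a JSON object that holds its "op" and its "data". step_arm: Moves the arm, as the interface text tells. Shift numbers are shares of 100 cm and turn numbers shares of pi rad, none past 1 either way. Its arguments: {"type":"object","properties":{"increments":{"type":"array"},"squeeze":{"type":"number"}},"required":["increments"]}

```bash
mkdir -p pics; ls; python3 - <<'E'
from station import observe, vision, workorder, manip
import cv2
s=observe(); print(s); print(manip.grip_point_offset)
for n in ("scene","top","wrist"):
    print(n,vision.camera_model(n)); cv2.imwrite(f"pics/{n}0.png",vision.grab_frame(n)[:,:,::-1])
E
```

```text
pics
{'clock': 0.0, 'joints': array([ 1.07470346e+00,  3.81189745e-01,  1.29824942e+00, -4.37175824e-05,
        1.46356915e+00, -2.15311956e-01]), 'dq': array([-0.00058862,  0.00036101, -0.00134059,  0.00017671, -0.00035285,
        0.00191124]), 'joint_torque': array([-1.22158894e-03, -4.37961137e+01, -2.24545169e+01,  7.11425627e-02,
        3.54588556e-02, -1.20166219e-04]), 'tcp_pos': array([0.15229408, 0.52820941, 0.23814494]), 'ee_rot': array([-3.14020039e+00, -2.60003511e-04,  2.86081627e+00]), 'contact_force': array([0.14398957, 1.56779749, 0.66418774]), 'ft_torque': array([ 0.08729387,  0.03296779, -0.03768769]), 'grip_force': 0.0, 'gripper_width': 0.08840000819049056}
0.0187
scene {'fx': 407.812873764352, 'fy': 407.812873764352, 'cx': 322.55287568996266, 'cy': 196.1078815728096, 'origin': array([ 1.3146227 , -0.40653963,  0.80787462]), 'attitude': array([0.85243813, 0.01066016, 1.0188387 ])}
top {'fx': 375.89718026612854, 'fy': 375.89718026612854, 'cx': 321.8355236351677, 'cy': 198.22229898857785, 'origin': array([0.3652088 , 0.04763659, 0.89348327]), 'attitude': array([ 0.2366925 , -0.00288093, -1.53921345])}
wrist {'fx': 339.5587904733323, 'fy': 339.5587904733323, 'cx': 321.5821141756568, 'cy': 198.03023507787194, 'origin': array([0.07738331, 0.54870963, 0.38463159]), 'attitude': array([-0.30684085,  0.00297411,  1.29034869])}
```

View pics/top0.png

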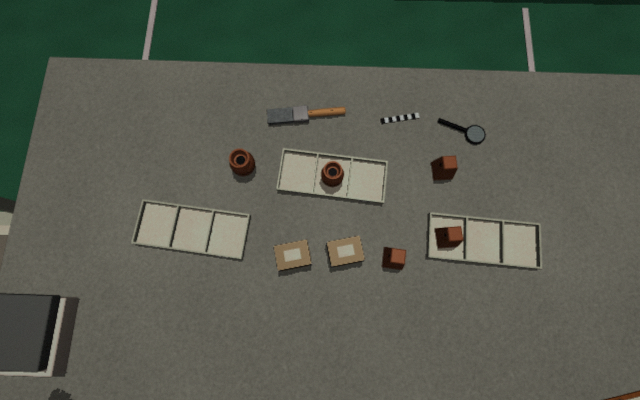

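View pics/scene0.png

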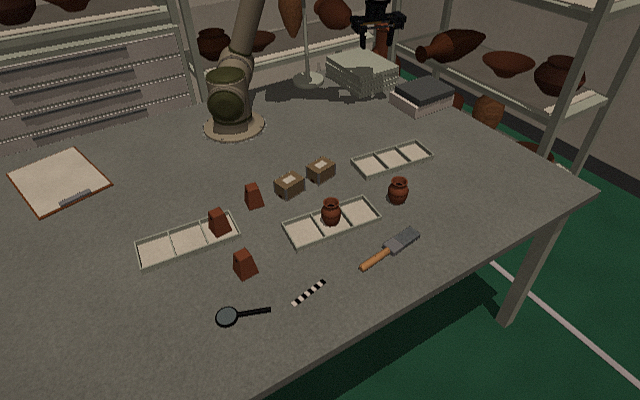

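```bash
cat > h.py <<'E'
import numpy as np, cv2
from scipy.spatial.transform import Rotation as R
from station import observe, vision, workorder, manip
def rot(a): return R.from_euler('xyz',a).as_matrix()
def rays(m,uv):
    uv=np.atleast_2d(np.asarray(uv,float))
    d=np.c_[(uv[:,0]-m['cx'])/m['fx'],-(uv[:,1]-m['cy'])/m['fy'],-np.ones(len(uv))]
    return d@rot(m['attitude']).T
def plane(m,uv,z):
    d=rays(m,uv); o=m['origin']; return (o+d*((z-o[2])/d[:,2])[:,None])[:,:2]
def proj(m,p):
    c=(np.atleast_2d(p)-m['origin'])@rot(m['attitude']); return np.c_[m['cx']+m['fx']*c[:,0]/-c[:,2],m['cy']+m['fy']*c[:,1]/c[:,2]]
def tri(views):  # [(model,uv),...] -> point, rms miss
    A=0;b=0;L=[]
    for m,uv in views:
        d=rays(m,uv)[0]; d/=np.linalg.norm(d); P=np.eye(3)-np.outer(d,d); A=A+P; b=b+P@m['origin']; L.append((P,m['origin']))
    x=np.linalg.solve(A,b); return x,max(np.linalg.norm(P@(x-o)) for P,o in L)
def blobs(mask,amin=60):
    cs,_=cv2.findContours(mask,cv2.RETR_EXTERNAL,cv2.CHAIN_APPROX_NONE)
    return sorted([c for c in cs if cv2.contourArea(c)>amin],key=lambda c:c[:,0,0].min())
def hsv(img): return cv2.cvtColor(img,cv2.COLOR_RGB2HSV)
red=lambda h:cv2.inRange(h,(0,120,40),(11,255,255))
white=lambda h:cv2.inRange(h,(10,0,120),(60,70,255))
card=lambda h:cv2.inRange(h,(9,70,80),(22,190,255))
def grab(n):
    m=vision.camera_model(n); return m,vision.grab_frame(n)
def goto(x,y,z,yaw=None):  # print slide/roll from the present pose
    s=observe(); M=rot(s['ee_rot']); d=M.T@(np.array([x,y,z])-s['tcp_pos'])
    r=0 if yaw is None else (s['ee_rot'][2]-yaw+np.pi/2)%np.pi-np.pi/2
    print('slide',d.round(4),'roll',round(r/np.pi,4),'yaw now',s['ee_rot'][2].round(3))
E
python3 - <<'E'
from h import *
for n in("top","scene"):
    img=cv2.imread(f'pics/{n}0.png')[:,:,::-1].copy(); h=hsv(img); m=vision.camera_model(n)
    for nm,f,z in(('red',red,.03),('white',white,.02),('card',card,.05)):
        mk=cv2.morphologyEx(f(h),cv2.MORPH_CLOSE,np.ones((3,3)))
        for c in blobs(mk):
            x,y,w,hh=cv2.boundingRect(c)
            if n=='scene' and (y<120): continue
            P=plane(m,c[:,0],z).astype(np.float32); r=cv2.minAreaRect(P*1000)
            print(n,nm,(x,y,w,hh),cv2.contourArea(c),np.round(r[0]),np.round(r[1]),round(r[2]))
    mt=img
    for (u,v) in ((446,167),(443,160),(396,258),(292,244),(241,162),(485,241),(293,255)) if n=='top' else (): print(u,v,img[v,u],h[v,u])
m=vision.camera_model('top'); t=cv2.imread('pics/top0.png')
a=cv2.resize(t[130:280,120:340],None,fx=3.6,fy=3.6,interpolation=cv2.INTER_CUBIC);cv2.imwrite('pics/a.png',a)
b=cv2.resize(t[130:280,340:560],None,fx=3.6,fy=3.6,interpolation=cv2.INTER_CUBIC);cv2.imwrite('pics/b.png',b)
E
```

```text
top red (229, 149, 26, 24) 430.0 [662. 250.] [63. 57.] 17
top red (322, 161, 21, 23) 347.0 [639.  29.] [55. 48.] 2
top red (390, 248, 16, 18) 200.0 [ 442. -124.] [34. 38.] 84
top red (442, 156, 15, 14) 160.5 [ 672. -253.] [33. 34.] 2
top red (447, 227, 16, 15) 186.0 [ 498. -257.] [33. 34.] 2
top white (0, 298, 66, 79) 493.5 [246. 675.] [110. 163.] 90
top white (0, 212, 12, 23) 205.0 [493. 792.] [57. 25.] 13
top white (131, 199, 118, 60) 4824.5 [494. 358.] [260. 106.] 84
top white (142, 0, 15, 60) 228.5 [1027.  528.] [ 15. 183.] 90
top white (276, 148, 112, 55) 4381.0 [636.  28.] [262. 107.] 85
top white (284, 248, 18, 14) 163.5 [441. 116.] [26. 39.] 13
top white (337, 244, 18, 14) 164.0 [454.  -7.] [26. 38.] 13
top white (429, 212, 113, 57) 4907.5 [ 489. -331.] [260. 107.] 86
top white (524, 25, 11, 47) 148.0 [1004. -484.] [ 14. 139.] 90
top card (229, 148, 21, 20) 292.5 [662. 252.] [46. 49.] 50
top card (274, 240, 37, 30) 804.0 [438. 114.] [56. 76.] 13
top card (308, 106, 38, 10) 213.0 [789.  47.] [19. 92.] 7
top card (321, 161, 23, 18) 265.5 [639.  30.] [42. 52.] 2
top card (327, 2
[... 1137 characters left out ...]
.  30.] [260. 107.] 85
scene white (351, 139, 79, 37) 1013.0 [495. 359.] [261. 107.] 84
scene white (534, 297, 31, 25) 84.5 [1133.  282.] [14. 69.] 90
scene card (6, 169, 42, 51) 80.0 [  98. -677.] [294.  28.] 14
scene card (208, 207, 16, 11) 80.5 [ 473. -238.] [35. 32.] 4
scene card (233, 248, 19, 13) 111.5 [ 649. -237.] [33. 33.] 4
scene card (245, 182, 14, 10) 64.0 [ 424. -111.] [32. 36.] 83
scene card (274, 170, 30, 20) 271.5 [453.  -4.] [55. 76.] 13
scene card (306, 156, 29, 18) 235.5 [441. 115.] [55. 77.] 13
scene card (323, 197, 16, 11) 72.0 [605.  47.] [42. 42.] 58
scene card (359, 247, 31, 24) 222.0 [832.  30.] [22. 97.] 8
scene card (391, 176, 17, 19) 128.5 [648. 256.] [47. 85.] 51
```

View pics/b.png

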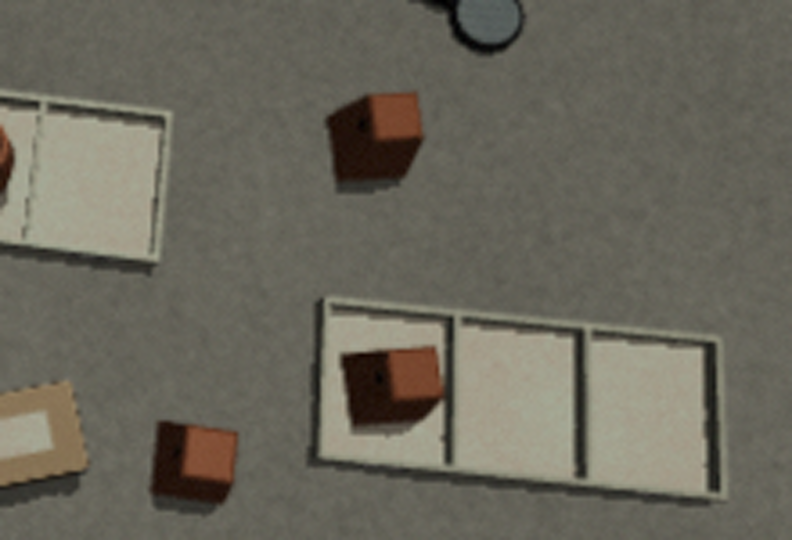

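The top view shows the pot at px (241,162), weights at (446,167) and (396,258), boxes at (293,255) and (345,251). The trays are: pots (332,176), empty (192,230), weights (485,241). Next I triangulate the tops from both views.

```bash
python3 - <<'E'
from h import *
I={n:cv2.imread(f'pics/{n}0.png')[:,:,::-1].copy() for n in("top","scene")}
M={n:vision.camera_model(n) for n in I}
def cen(n,f,box):
    h=hsv(I[n]); x,y,w,hh=box; mk=np.zeros(h.shape[:2],np.uint8); mk[y:y+hh,x:x+w]=f(h)[y:y+hh,x:x+w]
    c=max(blobs(mk,5),key=cv2.contourArea); mm=cv2.moments(cv2.convexHull(c)); return (mm['m10']/mm['m00'],mm['m01']/mm['m00']),c
bright=lambda h:cv2.inRange(h,(5,90,90),(22,200,255))
dark=lambda h:cv2.inRange(h,(0,0,0),(180,255,40))
for nm,f,b1,b2 in(('w1',bright,(438,152,24,24),(229,244,32,40)),('w2',bright,(386,245,24,24),(242,179,24,32)),('ws',bright,(442,223,24,24),(205,204,28,34)),
  ('boxL',card,(272,238,42,34),(304,154,33,22)),('boxR',card,(325,234,42,34),(272,168,34,24)),
  ('potmouth',dark,(233,150,16,16),(392,177,16,8)),('smouth',dark,(325,163,16,14),(325,197,14,8))):
    try:
        a,c=cen('top',f,b1); b,c2=cen('scene',f,b2); p,e=tri([(M['top'],a),(M['scene'],b)])
        r=cv2.minAreaRect((plane(M['top'],c[:,0],p[2])*1000).astype(np.float32))
        print(nm,(p*1000).round(1),'miss',round(e*1000,1),np.round(a),np.round(b),np.round(r[1]),round(r[2]))
    except Exception as ex: print(nm,ex)
E
```

```text
w1 [ 662.7 -241.8   65.6] miss 0.9 [450. 161.] [242. 254.] [27. 30.] 2
w2 [ 442.3 -117.8   65.5] miss 1.5 [398. 255.] [252. 186.] [30. 30.] 82
ws [ 495.4 -243.5   70.9] miss 0.8 [455. 233.] [216. 212.] [29. 30.] 7
boxL [438.2 114.7  47.6] miss 0.6 [292. 254.] [320. 164.] [56. 76.] 13
boxR [450.6  -3.9  47.3] miss 0.7 [345. 251.] [288. 179.] [56. 76.] 13
potmouth max() iterable argument is empty
smouth max() iterable argument is empty
```

```bash
python3 - <<'E'
from h import *
goto(.36,-.123,.24,np.radians(84))
E
```

```text
slide [-0.38   -0.5682 -0.0012] roll 0.444 yaw now 2.861
```

```bash
python3 - <<'E'
from h import *
goto(.442,-.118,.18,np.radians(84))
E
```

```text
slide [-0.4574 -0.5406  0.0588] roll 0.444 yaw now 2.861
```

{"op": "step_arm", "data": {"increments": [{"slide": [-0.457,-0.541,0],"roll": 0.444,"fingers": 0.8},{"slide": [-0.457,-0.541,0],"roll": 0.444,"fingers": 0.8},{"slide": [-0.457,-0.541,0],"roll": 0.444,"fingers": 0.8},{"slide": [-0.457,-0.541,0],"roll": 0.444,"fingers": 0.8},{"slide": [-0.457,-0.541,0],"roll": 0.444,"fingers": 0.8}], "squeeze": 20}}

```text
clock: 0.78
tcp_pos: [0.2803, 0.2414, 0.2388]
ee_rot: [3.141, 0.0, 1.918]
contact_force: [0.7, 0.4, 0.6]
gripper_width: 0.0706
grip_force: 0.0
```

```bash
python3 - <<'E'
from h import *
goto(.442,-.118,.18,np.radians(84))
E
```

```text
slide [-0.393   0.0298  0.0588] roll 0.1438 yaw now 1.918
```

{"op": "step_arm", "data": {"increments": [{"slide": [-0.29,0.022,0.04],"roll": 0.144},{"slide": [-0.29,0.022,0.04],"roll": 0.144},{"slide": [-0.29,0.022,0.04],"roll": 0.144},{"slide": [-0.29,0.022,0.04],"roll": 0.144},{"slide": [-0.29,0.022,0.04],"roll": 0.144}]}}

```text
invalid input at $.increments[0]: expected keys slide, roll, fingers
```

```bash
python3 - <<'E'
from h import *
goto(.442,-.118,.18,np.radians(84)); print(observe()['dq'].round(2))
E
```

```text
slide [-0.393   0.0298  0.0588] roll 0.1438 yaw now 1.918
[-1.39 -0.33  0.37 -0.   -0.05  0.12]
```

{"op": "step_arm", "data": {"increments": [{"slide": [-0.29,0.022,0.04],"roll": 0.14,"fingers": 0.8},{"slide": [-0.29,0.022,0.04],"roll": 0.14,"fingers": 0.8},{"slide": [-0.29,0.022,0.04],"roll": 0.14,"fingers": 0.8},{"slide": [-0.29,0.022,0.04],"roll": 0.14,"fingers": 0.8},{"slide": [-0.29,0.022,0.04],"roll": 0.14,"fingers": 0.8}]}}

```text
clock: 1.4
tcp_pos: [0.4013, -0.0239, 0.1984]
ee_rot: [-3.141, -0.0, 1.481]
contact_force: [0.4, 0.7, 0.3]
gripper_width: 0.0703
grip_force: 0.0
```

```bash
python3 - <<'E'
from h import *
goto(.442,-.118,.18,np.radians(84)); print(observe()['dq'].round(2),observe()['tcp_pos'])
E
```

```text
slide [-0.0901  0.0489  0.0183] roll 0.0049 yaw now 1.481
[-0.65  0.31 -0.24  0.   -0.07 -0.66] [ 0.40131518 -0.02385639  0.19835213]
```

{"op": "step_arm", "data": {"increments": [{"slide": [-0.07,0.045,0.018],"roll": 0,"fingers": 0.8},{"slide": [-0.07,0.045,0.018],"roll": 0,"fingers": 0.8},{"slide": [-0.07,0.045,0.018],"roll": 0,"fingers": 0.8},{"slide": [-0.07,0.045,0.018],"roll": 0,"fingers": 0.8}]}}

```text
clock: 1.9
tcp_pos: [0.4389, -0.0938, 0.181]
ee_rot: [-3.141, -0.0, 1.485]
contact_force: [-0.3, 0.3, -0.3]
gripper_width: 0.0703
grip_force: 0.0
```

```bash
python3 - <<'E'
from h import *
m,i=grab('wrist'); cv2.imwrite('pics/w1.png',i[:,:,::-1]); np.save('m1.npy',m)
h=hsv(i)
mk=cv2.inRange(h,(5,90,90),(22,200,255))
for c in blobs(mk,200):
    r=cv2.minAreaRect((plane(m,c[:,0],.067)*1000).astype(np.float32)); print(cv2.boundingRect(c),np.round(r[0],1),np.round(r[1]),round(r[2],1))
s=observe();print(s['tcp_pos'],s['ee_rot'],s['dq'].round(3))
E
```

```text
(126, 307, 16, 61) [ 252.9 -219.9] [70. 12.] 73.4
(248, 393, 194, 7) [ 443.8 -306.5] [  8. 191.] 85.1
(307, 199, 41, 39) [ 441.8 -118.2] [33. 33.] 81.7
(501, 306, 17, 62) [ 600.8 -249.1] [12. 71.] 7.3
(554, 0, 76, 39) [634.3  13.1] [24. 47.] 85.1
[ 0.43901158 -0.09370671  0.18112435] [ 3.14145011e+00 -1.05582975e-04  1.48492841e+00] [ 0.001 -0.004 -0.002 -0.002 -0.001 -0.003]
```

View pics/w1.png

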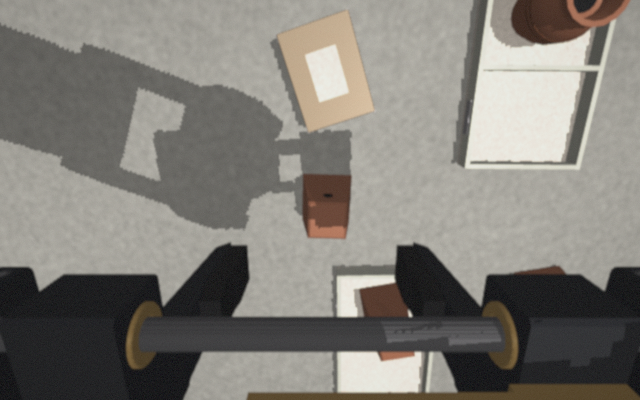

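The wrist view shows weight_2's top face at px (307–348, 199–238), which gives (442,-118) mm, agreeing with the triangulation.

```bash
python3 - <<'E'
from h import *
goto(.442,-.118,.02,np.radians(82))
E
```

```text
slide [-0.024   0.005   0.1611] roll 0.0171 yaw now 1.485
```

{"op": "step_arm", "data": {"increments": [{"slide": [-0.024,0.005,0.05],"roll": 0.017,"fingers": 0.8},{"slide": [-0.024,0.005,0.1],"roll": 0.017,"fingers": 0.8},{"slide": [-0.024,0.005,0.14],"roll": 0.017,"fingers": 0.8},{"slide": [-0.024,0.005,0.161],"roll": 0.017,"fingers": 0.8},{"slide": [-0.024,0.005,0.161],"roll": 0.017,"fingers": 0.8}]}}

```text
clock: 2.58
tcp_pos: [0.4418, -0.1182, 0.0194]
ee_rot: [-3.139, -0.001, 1.431]
contact_force: [-0.4, -0.5, 0.2]
gripper_width: 0.0707
grip_force: 0.0
```

{"op": "step_arm", "data": {"increments": [{"slide": [0,0,0],"roll": 0,"fingers": 0.3},{"slide": [0,0,0],"roll": 0,"fingers": 0.3},{"slide": [0,0,0],"roll": 0,"fingers": 0.3},{"slide": [0,0,0],"roll": 0,"fingers": 0.3},{"slide": [0,0,0],"roll": 0,"fingers": 0.3}], "squeeze": 20}}

```text
clock: 3.2
tcp_pos: [0.4427, -0.1193, 0.0207]
ee_rot: [3.14, 0.0, 1.43]
contact_force: [-1.7, 3.6, 7.9]
gripper_width: 0.0597
grip_force: 20.4
```

```bash
python3 - <<'E'
from h import *
m,i=grab('wrist'); j=vision.grab_frame('scene')
cv2.imwrite('pics/c1.png',np.hstack([cv2.resize(i,(480,300)),cv2.resize(j[140:240,190:295],(315,300),interpolation=cv2.INTER_CUBIC)])[:,:,::-1]); print(observe())
E
```

```text
{'clock': 3.3, 'joints': array([-5.22566767e-01,  5.29546054e-01,  1.83816601e+00,  5.19578840e-04,
        7.72369958e-01, -3.82194619e-01]), 'dq': array([ 5.06135233e-04, -7.45216541e-04, -1.94378746e-03,  6.64098339e-05,
       -1.61261198e-04, -9.22311210e-04]), 'joint_torque': array([-1.33798834e+00, -3.70798016e+01, -1.11899114e+01, -3.54873016e-01,
       -4.57634283e-01,  3.30539618e-02]), 'tcp_pos': array([ 0.4427438 , -0.11930817,  0.02068134]), 'ee_rot': array([3.14005564e+00, 2.26437144e-04, 1.43005213e+00]), 'contact_force': array([-1.3460384 ,  2.96381062,  7.49466871]), 'ft_torque': array([0.48297033, 0.11000895, 0.02407112]), 'grip_force': 20.381324896006845, 'gripper_width': 0.05951346312892229}
```

View pics/c1.png

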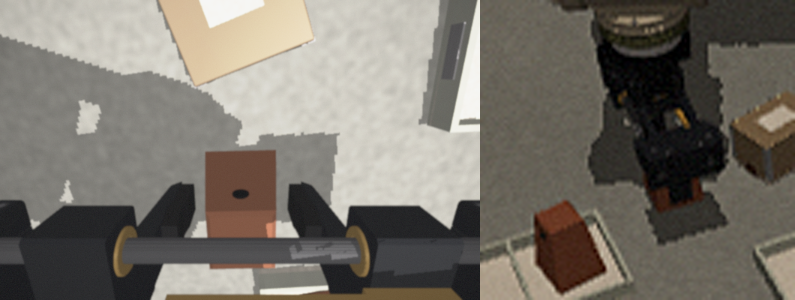

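```bash
python3 - <<'E'
from h import *
m,i=grab('wrist'); s=observe(); M=rot(s['ee_rot'])
for z in (0,-.0187,-.04):
  for y in (-.048,-.03,-.024,.024,.03,.048):
    print(z,y,proj(m,s['tcp_pos']+M@np.array([0,y,z])).round())
print(M.round(2))
cv2.imwrite('pics/c2.png',cv2.resize(i[190:340,220:420],(800,600),interpolation=cv2.INTER_CUBIC)[:,:,::-1])
E
```

```text
0 -0.048 [[220. 258.]]
0 -0.03 [[258. 258.]]
0 -0.024 [[270. 258.]]
0 0.024 [[370. 258.]]
0 0.03 [[383. 258.]]
0 0.048 [[420. 258.]]
-0.0187 -0.048 [[208. 279.]]
-0.0187 -0.03 [[250. 279.]]
-0.0187 -0.024 [[264. 279.]]
-0.0187 0.024 [[376. 279.]]
-0.0187 0.03 [[390. 279.]]
-0.0187 0.048 [[432. 279.]]
-0.04 -0.048 [[189. 310.]]
-0.04 -0.03 [[238. 310.]]
-0.04 -0.024 [[255. 310.]]
-0.04 0.024 [[385. 310.]]
-0.04 0.03 [[401. 310.]]
-0.04 0.048 [[450. 310.]]
[[ 0.14  0.99  0.  ]
 [ 0.99 -0.14 -0.  ]
 [-0.    0.   -1.  ]]
```

View pics/c2.png

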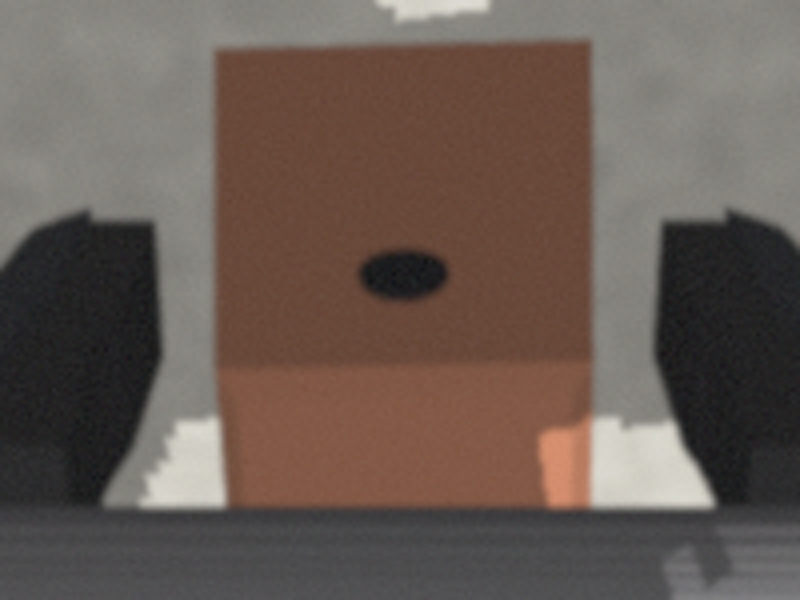

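The fingertips (±30 mm) visibly stand clear of the weight at px (220..600 in the crop), yet a grip force is reported. I'll open again and see whether the force goes.

{"op": "step_arm", "data": {"increments": [{"slide": [0,0,0],"roll": 0,"fingers": 0.3},{"slide": [0,0,0],"roll": 0,"fingers": 0.3}]}}

```text
clock: 3.6
tcp_pos: [0.4428, -0.1193, 0.0207]
ee_rot: [3.14, 0.0, 1.43]
contact_force: [-0.7, 2.9, 6.9]
gripper_width: 0.0597
grip_force: 20.4
```

{"op": "step_arm", "data": {"increments": [{"slide": [0,0,0],"roll": 0,"fingers": 0.75},{"slide": [0,0,0],"roll": 0,"fingers": 0.75},{"slide": [0,0,0],"roll": 0,"fingers": 0.75}]}}

```text
clock: 3.98
tcp_pos: [0.4424, -0.1195, 0.0198]
ee_rot: [3.142, 0.0, 1.43]
contact_force: [1.6, -0.2, 0.1]
gripper_width: 0.0662
grip_force: 0.0
```

```bash
python3 - <<'E'
from h import *
s=observe(); print(s['tcp_pos'],s['contact_force'],s['ft_torque'])
m,i=grab('wrist'); mk=cv2.inRange(hsv(i),(0,90,40),(22,220,255))
for c in blobs(mk,200): print(cv2.boundingRect(c))
E
```

```text
[ 0.44240729 -0.11946816  0.01978356] [ 1.57678101 -0.16812444  0.11287595] [-0.05946654  0.08581131 -0.03027094]
(135, 301, 36, 69)
(237, 383, 395, 17)
(275, 201, 94, 116)
(281, 352, 86, 7)
(474, 301, 35, 69)
```

{"op": "step_arm", "data": {"increments": [{"slide": [0,0,-0.06],"roll": 0,"fingers": 0.75},{"slide": [0,0,-0.1],"roll": 0,"fingers": 0.75},{"slide": [0,0,-0.1],"roll": 0,"fingers": 0.45},{"slide": [0,0,-0.1],"roll": 0,"fingers": 0.45},{"slide": [0,0,-0.1],"roll": 0,"fingers": 0.45}]}}

```text
clock: 4.65
tcp_pos: [0.4419, -0.1191, 0.1185]
ee_rot: [-3.139, -0.001, 1.43]
contact_force: [0.3, -1.0, -0.0]
gripper_width: 0.0399
grip_force: 0.0
```

```bash
python3 - <<'E'
from h import *
s=observe(); print(s['tcp_pos'],s['contact_force'],s['ft_torque'],s['gripper_width'])
m,i=grab('wrist'); cv2.imwrite('pics/c3.png',i[:,:,::-1])
mk=cv2.inRange(hsv(i),(5,90,90),(22,200,255))
for c in blobs(mk,200):
    r=cv2.minAreaRect((plane(m,c[:,0],.067)*1000).astype(np.float32)); print(cv2.boundingRect(c),np.round(r[0],1),np.round(r[1]),round(r[2],1))
E
```

```text
[ 0.44187376 -0.11913249  0.11854946] [ 0.31449371 -0.96255294 -0.03112238] [-0.08176752  0.10480363  0.02161018] 0.03986541496135064
(196, 307, 12, 61) [ 345.6 -195.9] [52.  7.] 74.4
(221, 393, 82, 7) [ 377.5 -253.8] [ 6. 61.] 82.2
(297, 194, 52, 49) [ 443.2 -118.8] [32. 31.] 83.4
(304, 359, 135, 41) [ 461.2 -249.4] [ 37. 101.] 82.2
(436, 306, 13, 62) [ 513.9 -218.8] [53.  7.] 89.4
```

View pics/c3.png

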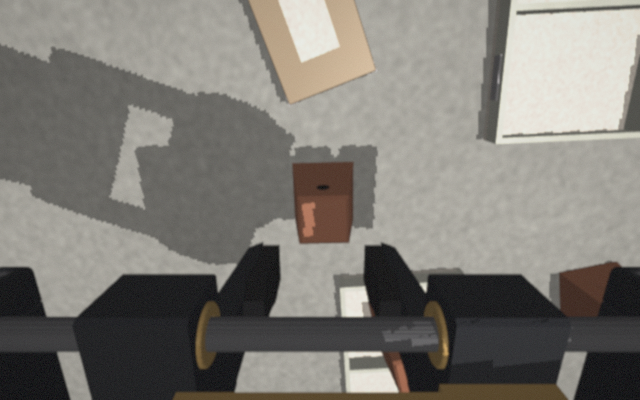

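{"op": "step_arm", "data": {"increments": [{"slide": [0,0,0],"roll": 0.25,"fingers": 0.85},{"slide": [0,0,0],"roll": 0.25,"fingers": 0.85},{"slide": [0,0,0],"roll": 0.25,"fingers": 0.85},{"slide": [0,0,0],"roll": 0.25,"fingers": 0.85},{"slide": [0,0,0],"roll": 0.25,"fingers": 0.85}]}}

```text
clock: 5.32
tcp_pos: [0.4422, -0.1193, 0.1191]
ee_rot: [-3.14, 0.001, 0.644]
contact_force: [-0.4, 0.1, 0.4]
gripper_width: 0.0749
grip_force: 0.0
```

{"op": "step_arm", "data": {"increments": [{"slide": [0,0,0.05],"roll": 0,"fingers": 0.85},{"slide": [0,0,0.098],"roll": 0,"fingers": 0.85},{"slide": [0,0,0.098],"roll": 0,"fingers": 0.85}]}}

```text
clock: 5.7
tcp_pos: [0.4409, -0.1186, 0.0196]
ee_rot: [-3.135, 0.003, 0.647]
contact_force: [-0.1, 0.4, 0.1]
gripper_width: 0.0747
grip_force: 0.0
```

{"op": "step_arm", "data": {"increments": [{"slide": [0,0,0],"roll": 0,"fingers": 0.3},{"slide": [0,0,0],"roll": 0,"fingers": 0.3},{"slide": [0,0,0],"roll": 0,"fingers": 0.3},{"slide": [0,0,0],"roll": 0,"fingers": 0.3},{"slide": [0,0,0],"roll": 0,"fingers": 0.3}], "squeeze": 5}}

```text
clock: 6.32
tcp_pos: [0.4431, -0.1197, 0.0229]
ee_rot: [3.139, -0.001, 0.645]
contact_force: [-1.3, 0.7, 8.2]
gripper_width: 0.0592
grip_force: 5.7
```

```bash
python3 - <<'E'
from h import *
s=observe(); print(s['tcp_pos'],s['contact_force'],s['ft_torque'],s['gripper_width'])
m,i=grab('wrist'); j=vision.grab_frame('top')
cv2.imwrite('pics/c4.png',np.hstack([cv2.resize(i,(480,300)),cv2.resize(j[200:300,345:450],(315,300),interpolation=cv2.INTER_CUBIC)])[:,:,::-1])
E
```

```text
[ 0.44305751 -0.11970595  0.02293676] [-1.31035574  0.66746232  8.21606179] [0.0883182  0.19643754 0.02388692] 0.05921456458113421
```

View pics/c4.png

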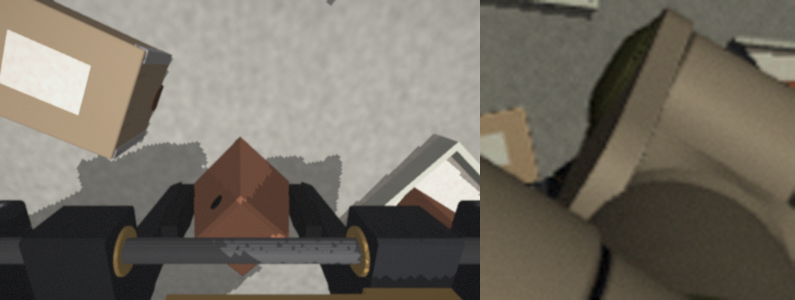

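{"op": "step_arm", "data": {"increments": [{"slide": [0,0,0],"roll": 0,"fingers": 0.9},{"slide": [0,0,0],"roll": 0,"fingers": 0.9},{"slide": [0,0,-0.03],"roll": 0,"fingers": 0.9},{"slide": [0,0,-0.06],"roll": -0.06,"fingers": 0.9},{"slide": [0,0,-0.06],"roll": -0.12,"fingers": 0.9}]}}

```text
clock: 7.05
tcp_pos: [0.4432, -0.1198, 0.0835]
ee_rot: [3.138, -0.0, 1.026]
contact_force: [-0.9, 0.0, -0.2]
gripper_width: 0.0791
grip_force: 0.0
```

{"op": "step_arm", "data": {"increments": [{"slide": [0,0,0],"roll": -0.06,"fingers": 0.8},{"slide": [0,0,0],"roll": -0.13,"fingers": 0.8},{"slide": [0,0,0.023],"roll": -0.13,"fingers": 0.8},{"slide": [0,0,0.045],"roll": -0.13,"fingers": 0.8},{"slide": [0,0,0.045],"roll": -0.13,"fingers": 0.8}]}}

```text
clock: 7.68
tcp_pos: [0.4417, -0.1191, 0.0359]
ee_rot: [-3.139, -0.001, 1.428]
contact_force: [0.4, 0.2, 0.0]
gripper_width: 0.0705
grip_force: 0.0
```

{"op": "step_arm", "data": {"increments": [{"slide": [0,0,0],"roll": 0,"fingers": 0.3},{"slide": [0,0,0],"roll": 0,"fingers": 0.3},{"slide": [0,0,0],"roll": 0,"fingers": 0.3},{"slide": [0,0,0],"roll": 0,"fingers": 0.3},{"slide": [0,0,0],"roll": 0,"fingers": 0.3}], "squeeze": 10}}

```text
clock: 8.3
tcp_pos: [0.4428, -0.1196, 0.0373]
ee_rot: [3.14, 0.001, 1.428]
contact_force: [1.6, -0.5, 5.7]
gripper_width: 0.0538
grip_force: 10.4
```

```bash
python3 - <<'E'
from h import *
s=observe(); print(s['tcp_pos'],s['contact_force'],s['ft_torque'],s['gripper_width'],s['grip_force'])
m,i=grab('wrist'); cv2.imwrite('pics/c5.png',cv2.resize(i[190:400,200:440],(640,560),interpolation=cv2.INTER_CUBIC)[:,:,::-1])
E
```

```text
[ 0.44283861 -0.11961943  0.03730118] [ 1.55446448 -0.45014815  5.70266241] [-0.06712493  0.0119796  -0.02674177] 0.05377643222663166 10.403949879691936
```

View pics/c5.png

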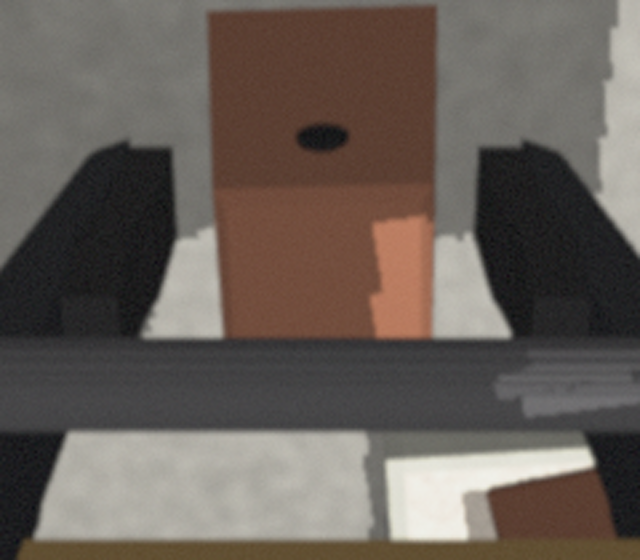

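Fingers stop at 60 mm low down and 54 mm a bit higher, regardless of yaw, so the weight behaves as wide as its diagonal. I'll grip high (above its centre of mass), squeeze more and test a lift.

{"op": "step_arm", "data": {"increments": [{"slide": [0,0,0],"roll": 0,"fingers": 0.3},{"slide": [0,0,0],"roll": 0,"fingers": 0.3},{"slide": [0,0,-0.01],"roll": 0,"fingers": 0.3},{"slide": [0,0,-0.02],"roll": 0,"fingers": 0.3},{"slide": [0,0,-0.02],"roll": 0,"fingers": 0.3}], "squeeze": 30}}

```text
clock: 8.98
tcp_pos: [0.4426, -0.1195, 0.0575]
ee_rot: [3.14, 0.001, 1.428]
contact_force: [0.5, 0.5, -2.4]
gripper_width: 0.0531
grip_force: 29.3
```

```bash
python3 - <<'E'
from h import *
s=observe(); print(s['tcp_pos'],s['contact_force'],s['ft_torque'],s['gripper_width'],s['grip_force'])
m,i=grab('wrist'); cv2.imwrite('pics/c6.png',cv2.resize(i[190:400,200:440],(400,350),interpolation=cv2.INTER_CUBIC)[:,:,::-1])
E
```

```text
[ 0.44260638 -0.1195019   0.05751641] [ 0.5116449   0.49440265 -2.36568734] [-0.07142002  0.04864299 -0.08294823] 0.05314325942630145 29.304810989415273
```

View pics/c6.png

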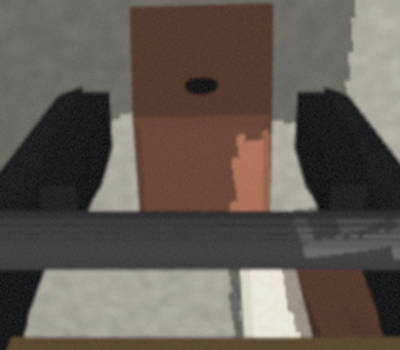

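```bash
python3 - <<'E'
from h import *
goto(.4836,-.4153,.15,np.radians(86))
E
```

```text
slide [-0.2871  0.0829 -0.0928] roll -0.0232 yaw now 1.428
```

{"op": "step_arm", "data": {"increments": [{"slide": [0,0,-0.04],"roll": 0,"fingers": 0.3},{"slide": [0,0,-0.093],"roll": 0,"fingers": 0.3},{"slide": [-0.035,0.01,-0.093],"roll": 0,"fingers": 0.3},{"slide": [-0.08,0.023,-0.093],"roll": 0,"fingers": 0.3},{"slide": [-0.13,0.038,-0.093],"roll": 0,"fingers": 0.3}]}}

```text
clock: 9.65
tcp_pos: [0.4614, -0.2544, 0.1495]
ee_rot: [-3.141, -0.001, 1.429]
contact_force: [-0.4, 0.6, -3.0]
gripper_width: 0.0534
grip_force: 29.3
```

{"op": "step_arm", "data": {"increments": [{"slide": [-0.05,0.014,0],"roll": 0,"fingers": 0.3},{"slide": [-0.1,0.028,0],"roll": -0.01,"fingers": 0.3},{"slide": [-0.135,0.039,0],"roll": -0.023,"fingers": 0.3},{"slide": [-0.157,0.045,0],"roll": -0.023,"fingers": 0.3},{"slide": [-0.157,0.045,0],"roll": -0.023,"fingers": 0.3}]}}

```text
clock: 10.28
tcp_pos: [0.4833, -0.4161, 0.1486]
ee_rot: [-3.141, -0.001, 1.499]
contact_force: [0.3, 0.5, -2.7]
gripper_width: 0.0531
grip_force: 29.3
```

```bash
python3 - <<'E'
from h import *
m,i=grab('wrist');np.save('m.npy',m); cv2.imwrite('pics/w2.png',i[:,:,::-1])
h=hsv(i); mk=white(h)
for c in blobs(mk,300):
    r=cv2.minAreaRect((plane(m,c[:,0],.02)*1000).astype(np.float32)); print(cv2.boundingRect(c),np.round(r[0],1),np.round(r[1]),round(r[2],1))
goto(.4836,-.4153,.0425,np.radians(86)); s=observe(); print(s['contact_force'],s['gripper_width'],s['tcp_pos'])
E
```

```text
(0, 0, 640, 317) [ 481.4 -411.3] [267. 580.] 85.9
(105, 59, 101, 101) [ 356.7 -346.7] [72. 47.] 37.7
(215, 352, 214, 41) [ 469.3 -612.2] [ 51. 221.] 86.0
slide [-0.0005  0.0004  0.1063] roll -0.0004 yaw now 1.5
[ 0.64020219  0.83779471 -2.14533883] 0.05306023668835674 [ 0.4833557  -0.41495645  0.14880779]
```

View pics/w2.png

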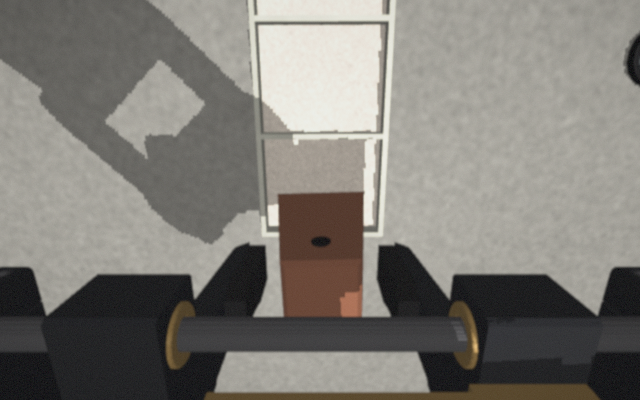

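The weight hangs upright over the end cell; I read the divider at row 134 (cols 261–387) and the end wall at row 235 (cols 267–383).

```bash
python3 - <<'E'
from h import *
m=np.load('m.npy',allow_pickle=True).item()
P=plane(m,[(257,134),(389,134),(264,236),(383,236)],.02)*1000; print(P.round(1))
a=np.radians(86);u=np.array([np.cos(a),np.sin(a)]);c=np.array([489.5,-330.5])
print(((P-c)@u).round(1),((P-c)@np.array([u[1],-u[0]])).round(1))
E
```

```text
[[ 434.9 -369.3]
 [ 540.5 -376.8]
 [ 429.6 -458.1]
 [ 534.2 -465.6]]
[ -42.5  -42.6 -131.5 -131.6] [-51.7  54.1 -50.9  54. ]
```

{"op": "step_arm", "data": {"increments": [{"slide": [0,0,0.04],"roll": 0,"fingers": 0.3},{"slide": [0,0,0.075],"roll": 0,"fingers": 0.3},{"slide": [0,0,0.095],"roll": 0,"fingers": 0.3},{"slide": [0,0,0.101],"roll": 0,"fingers": 0.3},{"slide": [0,0,0.103],"roll": 0,"fingers": 0.3}]}}

```text
clock: 10.95
tcp_pos: [0.484, -0.4148, 0.0473]
ee_rot: [3.141, 0.0, 1.501]
contact_force: [-0.8, -0.2, -2.9]
gripper_width: 0.0532
grip_force: 29.3
```

{"op": "step_arm", "data": {"increments": [{"slide": [0,0,0.001],"roll": 0,"fingers": 0.3},{"slide": [0,0,0.002],"roll": 0,"fingers": 0.3},{"slide": [0,0,0.003],"roll": 0,"fingers": 0.3},{"slide": [0,0,0.003],"roll": 0,"fingers": 0.3}]}}

```text
clock: 11.45
tcp_pos: [0.4837, -0.4153, 0.0438]
ee_rot: [3.142, 0.0, 1.5]
contact_force: [0.1, 0.4, -2.9]
gripper_width: 0.053
grip_force: 29.3
```

{"op": "step_arm", "data": {"increments": [{"slide": [0,0,0.001],"roll": 0,"fingers": 0.3},{"slide": [0,0,0.001],"roll": 0,"fingers": 0.3},{"slide": [0,0,0.0015],"roll": 0,"fingers": 0.3},{"slide": [0,0,0.0015],"roll": 0,"fingers": 0.3}]}}

```text
clock: 11.95
tcp_pos: [0.4837, -0.4153, 0.0424]
ee_rot: [3.142, 0.0, 1.5]
contact_force: [-1.0, 1.3, 0.1]
gripper_width: 0.0534
grip_force: 29.5
```

{"op": "step_arm", "data": {"increments": [{"slide": [0,0,0],"roll": 0,"fingers": 0.65},{"slide": [0,0,0],"roll": 0,"fingers": 0.8},{"slide": [0,0,0],"roll": 0,"fingers": 0.8},{"slide": [0,0,-0.04],"roll": 0,"fingers": 0.8},{"slide": [0,0,-0.1],"roll": 0,"fingers": 0.8}]}}

```text
clock: 12.58
tcp_pos: [0.4832, -0.4148, 0.1419]
ee_rot: [-3.139, -0.003, 1.5]
contact_force: [1.0, -1.3, 0.1]
gripper_width: 0.0705
grip_force: 0.0
```

```bash
python3 - <<'E'
from h import *
goto(.663,-.215,.18,np.radians(92))
m,i=grab('wrist')
mk=cv2.inRange(hsv(i),(5,90,60),(22,200,255))
for c in blobs(mk,200):
    r=cv2.minAreaRect((plane(m,c[:,0],.072)*1000).astype(np.float32)); print(cv2.boundingRect(c),np.round(r[0],1),np.round(r[1]),round(r[2],1))
E
```

```text
slide [ 0.212   0.1652 -0.0379] roll -0.0336 yaw now 1.5
(125, 301, 37, 68) [ 338.2 -507.8] [67. 23.] 69.5
(248, 384, 392, 16) [ 571.9 -578.5] [ 16. 321.] 86.2
(295, 160, 55, 74) [ 484.9 -406.4] [51. 35.] 87.6
(482, 301, 37, 68) [ 613.6 -526.8] [23. 66.] 12.4
```

{"op": "step_arm", "data": {"increments": [{"slide": [0.0,0.0,-0.038],"roll": 0,"fingers": 0.85},{"slide": [0.05,0.039,-0.038],"roll": -0.02,"fingers": 0.85},{"slide": [0.1,0.078,-0.038],"roll": -0.034,"fingers": 0.85},{"slide": [0.15,0.117,-0.038],"roll": -0.034,"fingers": 0.85},{"slide": [0.19,0.148,-0.038],"roll": -0.034,"fingers": 0.85}]}}

```text
clock: 13.25
tcp_pos: [0.6461, -0.2343, 0.1802]
ee_rot: [3.141, 0.0, 1.608]
contact_force: [-0.6, 0.1, 0.2]
gripper_width: 0.0748
grip_force: 0.0
```

{"op": "step_arm", "data": {"increments": [{"slide": [0.022,0.017,0],"roll": 0,"fingers": 0.85},{"slide": [0.022,0.017,0],"roll": 0,"fingers": 0.85},{"slide": [0.022,0.017,0],"roll": 0,"fingers": 0.85}]}}

```text
clock: 13.62
tcp_pos: [0.6605, -0.2143, 0.1802]
ee_rot: [-3.141, 0.0, 1.607]
contact_force: [-1.0, -0.4, -0.1]
gripper_width: 0.0749
grip_force: 0.0
```

```bash
python3 - <<'E'
from h import *
s=observe();print(s['tcp_pos'],s['dq'].round(3))
m,i=grab('wrist'); cv2.imwrite('pics/w3.png',i[:,:,::-1])
for lo in (60,80,100):
  mk=cv2.inRange(hsv(i),(5,90,lo),(22,200,255))
  for c in blobs(mk,200):
    b=cv2.boundingRect(c)
    if b[1]>290: continue
    r=cv2.minAreaRect((plane(m,c[:,0],.068)*1000).astype(np.float32)); print(lo,b,np.round(r[0],1),np.round(r[1]),round(r[2],1))
goto(.6627,-.2418,.037,np.radians(92))
E
```

```text
[ 0.6605257  -0.21434263  0.18015647] [-0.016 -0.005  0.001  0.     0.001  0.004]
60 (91, 174, 88, 66) [ 509.6 -234.1] [69. 52.] 6.4
60 (297, 177, 48, 65) [ 661.6 -230.3] [36. 54.] 5.6
80 (91, 174, 88, 66) [ 509.6 -234.1] [69. 52.] 6.4
80 (297, 177, 48, 65) [ 661.6 -230.3] [36. 54.] 5.6
100 (91, 201, 88, 39) [ 510.3 -243.7] [69. 33.] 4.4
100 (301, 205, 44, 37) [ 662.5 -241.4] [35. 32.] 3.2
slide [-0.0271  0.0014  0.1432] roll 0.0 yaw now 1.606
```

{"op": "step_arm", "data": {"increments": [{"slide": [-0.027,0.002,0.05],"roll": -0.01,"fingers": 0.85},{"slide": [-0.027,0.002,0.1],"roll": -0.01,"fingers": 0.85},{"slide": [-0.027,0.002,0.13],"roll": -0.01,"fingers": 0.85},{"slide": [-0.027,0.002,0.143],"roll": -0.01,"fingers": 0.85},{"slide": [-0.027,0.002,0.143],"roll": -0.01,"fingers": 0.85}]}}

```text
clock: 14.3
tcp_pos: [0.6637, -0.2411, 0.0374]
ee_rot: [-3.141, -0.0, 1.638]
contact_force: [0.0, 0.1, 0.0]
gripper_width: 0.075
grip_force: 0.0
```

{"op": "step_arm", "data": {"increments": [{"slide": [0,0,0],"roll": 0,"fingers": 0.3},{"slide": [0,0,0],"roll": 0,"fingers": 0.3},{"slide": [0,0,0],"roll": 0,"fingers": 0.3},{"slide": [0,0,0],"roll": 0,"fingers": 0.3},{"slide": [0,0,0],"roll": 0,"fingers": 0.3}], "squeeze": 10}}

```text
clock: 14.92
tcp_pos: [0.6639, -0.2407, 0.0385]
ee_rot: [3.141, 0.001, 1.639]
contact_force: [-2.7, -0.5, 5.9]
gripper_width: 0.0536
grip_force: 10.4
```

{"op": "step_arm", "data": {"increments": [{"slide": [0,0,0],"roll": 0,"fingers": 0.3},{"slide": [0,0,0],"roll": 0,"fingers": 0.3},{"slide": [0,0,-0.01],"roll": 0,"fingers": 0.3},{"slide": [0,0,-0.02],"roll": 0,"fingers": 0.3},{"slide": [0,0,-0.02],"roll": 0,"fingers": 0.3}], "squeeze": 30}}

```text
clock: 15.55
tcp_pos: [0.6644, -0.2407, 0.0584]
ee_rot: [3.14, 0.001, 1.639]
contact_force: [0.2, 0.2, -1.5]
gripper_width: 0.053
grip_force: 29.4
```

```bash
python3 - <<'E'
from h import *
goto(.4905,-.3305,.16,np.radians(86))
E
```

```text
slide [-0.078  -0.1794 -0.1018] roll 0.0438 yaw now 1.639
```

{"op": "step_arm", "data": {"increments": [{"slide": [0,0,-0.04],"roll": 0,"fingers": 0.3},{"slide": [0,0,-0.09],"roll": 0,"fingers": 0.3},{"slide": [-0.01,-0.025,-0.102],"roll": 0.01,"fingers": 0.3},{"slide": [-0.028,-0.065,-0.102],"roll": 0.03,"fingers": 0.3},{"slide": [-0.047,-0.108,-0.102],"roll": 0.044,"fingers": 0.3}]}}

```text
clock: 16.18
tcp_pos: [0.5583, -0.2949, 0.1591]
ee_rot: [3.142, 0.0, 1.499]
contact_force: [-0.7, -0.8, -1.6]
gripper_width: 0.0528
grip_force: 29.4
```

```bash
python3 - <<'E'
from h import *
goto(.4905,-.3305,.16,np.radians(86))
E
```

```text
slide [-0.0404 -0.0651 -0.0009] roll -0.0005 yaw now 1.499
```

{"op": "step_arm", "data": {"increments": [{"slide": [-0.025,-0.04,0],"roll": 0,"fingers": 0.3},{"slide": [-0.04,-0.0655,0],"roll": 0,"fingers": 0.3},{"slide": [-0.04,-0.0655,0],"roll": 0,"fingers": 0.3},{"slide": [-0.04,-0.0655,0],"roll": 0,"fingers": 0.3}]}}

```text
clock: 16.68
tcp_pos: [0.4917, -0.3297, 0.1592]
ee_rot: [3.141, -0.0, 1.5]
contact_force: [0.3, 0.4, -1.9]
gripper_width: 0.053
grip_force: 29.4
```

```bash
python3 - <<'E'
from h import *
goto(.4905,-.3305,.047,np.radians(86))
E
```

```text
slide [-0.0009 -0.0012  0.1122] roll -0.0002 yaw now 1.5
```

{"op": "step_arm", "data": {"increments": [{"slide": [-0.001,-0.001,0.04],"roll": 0,"fingers": 0.3},{"slide": [-0.001,-0.001,0.08],"roll": 0,"fingers": 0.3},{"slide": [-0.001,-0.001,0.102],"roll": 0,"fingers": 0.3},{"slide": [-0.001,-0.001,0.11],"roll": 0,"fingers": 0.3},{"slide": [-0.001,-0.001,0.112],"roll": 0,"fingers": 0.3}]}}

```text
clock: 17.3
tcp_pos: [0.4908, -0.3307, 0.0473]
ee_rot: [3.141, 0.0, 1.501]
contact_force: [-0.2, 0.8, -2.3]
gripper_width: 0.0526
grip_force: 29.4
```

{"op": "step_arm", "data": {"increments": [{"slide": [0,0,0.001],"roll": 0,"fingers": 0.3},{"slide": [0,0,0.002],"roll": 0,"fingers": 0.3},{"slide": [0,0,0.003],"roll": 0,"fingers": 0.3},{"slide": [0,0,0.003],"roll": 0,"fingers": 0.3}]}}

```text
clock: 17.8
tcp_pos: [0.4901, -0.331, 0.0444]
ee_rot: [3.141, 0.0, 1.5]
contact_force: [0.1, -0.3, -1.3]
gripper_width: 0.0524
grip_force: 29.4
```

{"op": "step_arm", "data": {"increments": [{"slide": [0,0,0.0005],"roll": 0,"fingers": 0.3},{"slide": [0,0,0.001],"roll": 0,"fingers": 0.3},{"slide": [0,0,0.0015],"roll": 0,"fingers": 0.3},{"slide": [0,0,0.0015],"roll": 0,"fingers": 0.3}]}}

```text
clock: 18.3
tcp_pos: [0.4903, -0.3309, 0.0436]
ee_rot: [3.141, 0.001, 1.501]
contact_force: [-1.5, 2.3, 6.6]
gripper_width: 0.0525
grip_force: 30.1
```

{"op": "step_arm", "data": {"increments": [{"slide": [0,0,0],"roll": 0,"fingers": 0.65},{"slide": [0,0,0],"roll": 0,"fingers": 0.8},{"slide": [0,0,0],"roll": 0,"fingers": 0.8},{"slide": [0,0,-0.05],"roll": 0,"fingers": 0.8},{"slide": [0,0,-0.11],"roll": 0,"fingers": 0.8}]}}

```text
clock: 18.92
tcp_pos: [0.4897, -0.3306, 0.1532]
ee_rot: [-3.139, -0.002, 1.5]
contact_force: [1.1, -0.6, -0.3]
gripper_width: 0.0706
grip_force: 0.0
```

```bash
python3 - <<'E'
from h import *
goto(.655,.275,.2,np.radians(85))
E
```

```text
slide [ 0.6158  0.1221 -0.046 ] roll 0.0053 yaw now 1.5
```

{"op": "step_arm", "data": {"increments": [{"slide": [0.04,0.008,-0.046],"roll": 0,"fingers": 1},{"slide": [0.1,0.02,-0.046],"roll": 0,"fingers": 1},{"slide": [0.16,0.032,-0.046],"roll": 0,"fingers": 1},{"slide": [0.22,0.044,-0.046],"roll": 0,"fingers": 1},{"slide": [0.28,0.056,-0.046],"roll": 0,"fingers": 1}]}}

```text
clock: 19.55
tcp_pos: [0.566, -0.0536, 0.1988]
ee_rot: [3.141, 0.0, 1.5]
contact_force: [0.4, -0.5, 0.6]
gripper_width: 0.088
grip_force: 0.0
```

{"op": "step_arm", "data": {"increments": [{"slide": [0.06,0.012,0],"roll": 0,"fingers": 1},{"slide": [0.12,0.024,0],"roll": 0,"fingers": 1},{"slide": [0.18,0.036,0],"roll": 0,"fingers": 1},{"slide": [0.24,0.048,0],"roll": 0,"fingers": 1},{"slide": [0.29,0.057,0],"roll": 0,"fingers": 1}]}}

```text
clock: 20.18
tcp_pos: [0.6431, 0.232, 0.1985]
ee_rot: [-3.141, 0.0, 1.501]
contact_force: [0.1, -0.4, -0.3]
gripper_width: 0.088
grip_force: 0.0
```

{"op": "step_arm", "data": {"increments": [{"slide": [0.03,0.006,0],"roll": 0,"fingers": 1},{"slide": [0.045,0.009,0],"roll": 0,"fingers": 1},{"slide": [0.045,0.009,0],"roll": 0,"fingers": 1},{"slide": [0.045,0.009,0],"roll": 0,"fingers": 1}]}}

```text
clock: 20.68
tcp_pos: [0.6552, 0.2727, 0.1989]
ee_rot: [-3.141, 0.0, 1.499]
contact_force: [-0.3, 0.4, 0.8]
gripper_width: 0.0884
grip_force: 0.0
```

```bash
python3 - <<'E'
from h import *
s=observe();print(s['tcp_pos'],s['dq'].round(3))
m,i=grab('wrist'); np.save('mA.npy',m); cv2.imwrite('pics/pA.png',i[:,:,::-1])
for n,f in(('red',cv2.inRange(hsv(i),(0,90,30),(22,255,255))),('dark',cv2.inRange(hsv(i),(0,0,0),(180,255,45)))):
  for c in blobs(f,150):
    b=cv2.boundingRect(c)
    if b[1]+b[3]>300: continue
    e=cv2.fitEllipse(c); print(n,b,np.round(e[0],1),np.round(e[1]),(plane(m,[e[0]],.073)*1000).round(1))
E
```

```text
[0.65516933 0.27268556 0.19886174] [-0.004 -0.004  0.001  0.003  0.001  0.001]
red (292, 173, 60, 69) [321.6 207.1] [59. 69.] [[654.3 254.8]]
dark (312, 201, 21, 20) [321.9 210.8] [19. 20.] [[654.3 251.4]]
```

View pics/pA.png

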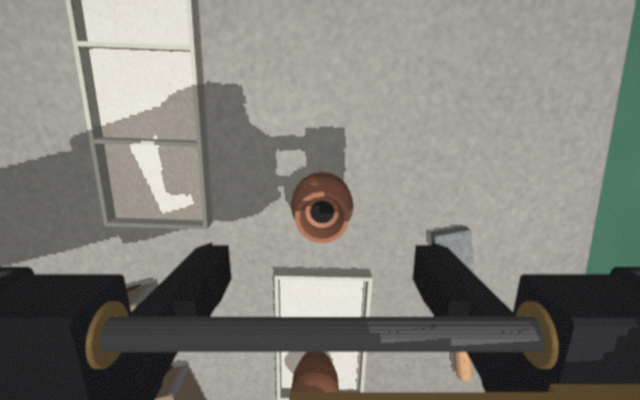

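```bash
python3 - <<'E'
from h import *
m=np.load('mA.npy',allow_pickle=True).item()
print((plane(m,[(428,230),(430,245),(470,230)],0.0)*1000).round())
print('body c',(plane(m,[(322,203)],.032)*1000).round(1),'rim', (plane(m,[(322,213)],.073)*1000).round(1))
# tray pots far end seen: +y end wall outer corners
P=plane(m,[(275,270),(371,270)],.02)*1000; print(P.round(1))
a=np.radians(85);u=np.array([np.cos(a),np.sin(a)]);c=np.array([636.5,29]);print(((P-c)@u).round(1),((P-c)@np.array([u[1],-u[0]])).round(1))
goto(.654,.2505,.018,np.radians(85))
E
```

```text
[[767. 194.]
 [770. 176.]
 [813. 191.]]
body c [[653.9 244.6]] rim [[654.2 249.4]]
[[597.6 168.2]
 [700.9 160.8]]
[135.3 137. ] [-50.8  52.7]
slide [-0.0222  0.0004  0.181 ] roll 0.0049 yaw now 1.499
```

The pot's mouth is at px (322,211), giving x 654, y ≈ 250 mm; the trowel is clear of the fingers.

{"op": "step_arm", "data": {"increments": [{"slide": [-0.023,0,0.05],"roll": 0.005,"fingers": 0.95},{"slide": [-0.023,0,0.1],"roll": 0.005,"fingers": 0.95},{"slide": [-0.023,0,0.15],"roll": 0.005,"fingers": 0.95},{"slide": [-0.023,0,0.175],"roll": 0.005,"fingers": 0.95},{"slide": [-0.023,0,0.18],"roll": 0.005,"fingers": 0.95}]}}

```text
clock: 21.35
tcp_pos: [0.6529, 0.2499, 0.0174]
ee_rot: [-3.139, 0.001, 1.483]
contact_force: [-0.6, -0.5, 0.1]
gripper_width: 0.0835
grip_force: 0.0
```

{"op": "step_arm", "data": {"increments": [{"slide": [0,0,0],"roll": 0,"fingers": 0.75},{"slide": [0,0,0],"roll": 0,"fingers": 0.6},{"slide": [0,0,0],"roll": 0,"fingers": 0.4},{"slide": [0,0,0],"roll": 0,"fingers": 0.4},{"slide": [0,0,0],"roll": 0,"fingers": 0.4}], "squeeze": 10}}

```text
clock: 21.98
tcp_pos: [0.654, 0.2511, 0.0201]
ee_rot: [3.14, -0.0, 1.485]
contact_force: [-0.7, -0.7, 6.5]
gripper_width: 0.0585
grip_force: 10.0
```

{"op": "step_arm", "data": {"increments": [{"slide": [0,0,0],"roll": 0,"fingers": 0.4},{"slide": [0,0,0],"roll": 0,"fingers": 0.4},{"slide": [0,0,-0.01],"roll": 0,"fingers": 0.4},{"slide": [0,0,-0.02],"roll": 0,"fingers": 0.4},{"slide": [0,0,-0.02],"roll": 0,"fingers": 0.4}], "squeeze": 20}}

```text
clock: 22.6
tcp_pos: [0.6539, 0.2512, 0.0399]
ee_rot: [3.14, -0.001, 1.485]
contact_force: [-0.4, -0.6, -0.1]
gripper_width: 0.0579
grip_force: 20.0
```

```bash
python3 - <<'E'
from h import *
print(observe()['contact_force'])
goto(.644,.1137,.15,np.radians(85))
E
```

```text
[-0.40354169 -0.57292432 -0.12830481]
slide [-0.1377  0.0021 -0.1102] roll 0.0003 yaw now 1.485
```

{"op": "step_arm", "data": {"increments": [{"slide": [0,0,-0.02],"roll": 0,"fingers": 0.4},{"slide": [0,0,-0.04],"roll": 0,"fingers": 0.4},{"slide": [0,0,-0.06],"roll": 0,"fingers": 0.4},{"slide": [0,0,-0.06],"roll": 0,"fingers": 0.4}]}}

```text
clock: 23.1
tcp_pos: [0.654, 0.2512, 0.1]
ee_rot: [3.139, -0.001, 1.485]
contact_force: [0.1, -0.2, -2.1]
gripper_width: 0.0577
grip_force: 20.0
```

```bash
python3 - <<'E'
from h import *
s=observe();print(s['contact_force'],s['gripper_width'],s['tcp_pos'])
m,i=grab('wrist'); j=vision.grab_frame('scene')
cv2.imwrite('pics/pB.png',np.hstack([cv2.resize(i,(480,300)),cv2.resize(j[100:240,330:470],(300,300),interpolation=cv2.INTER_CUBIC)])[:,:,::-1])
E
```

```text
[ 0.0750834  -0.21218088 -2.13576941] 0.057690365423007074 [0.65402547 0.25117433 0.09995182]
```

View pics/pB.png

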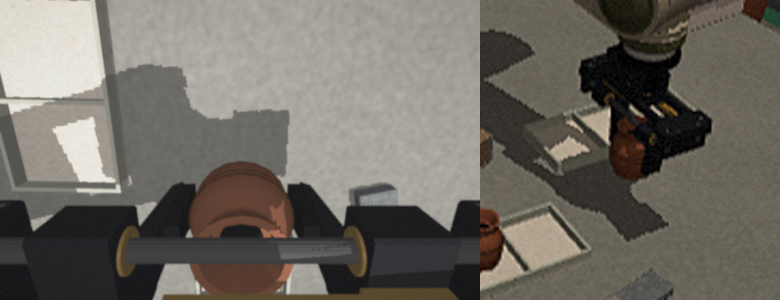

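{"op": "step_arm", "data": {"increments": [{"slide": [0,0,-0.05],"roll": 0,"fingers": 0.4},{"slide": [-0.03,0,-0.05],"roll": 0,"fingers": 0.4},{"slide": [-0.075,0.001,-0.05],"roll": 0,"fingers": 0.4},{"slide": [-0.115,0.002,-0.05],"roll": 0,"fingers": 0.4},{"slide": [-0.138,0.002,-0.05],"roll": 0,"fingers": 0.4}]}}

```text
clock: 23.82
tcp_pos: [0.6432, 0.1117, 0.1476]
ee_rot: [-3.14, 0.0, 1.483]
contact_force: [0.0, 0.2, -1.4]
gripper_width: 0.058
grip_force: 20.0
```

{"op": "step_arm", "data": {"increments": [{"slide": [0,0,0],"roll": 0,"fingers": 0.4},{"slide": [0,0,0.04],"roll": 0,"fingers": 0.4},{"slide": [0,0,0.08],"roll": 0,"fingers": 0.4},{"slide": [0,0,0.105],"roll": 0,"fingers": 0.4},{"slide": [0,0,0.115],"roll": 0,"fingers": 0.4}]}}

```text
clock: 24.45
tcp_pos: [0.6429, 0.1147, 0.0319]
ee_rot: [-3.139, -0.0, 1.486]
contact_force: [0.1, 0.5, -1.7]
gripper_width: 0.0578
grip_force: 20.0
```

```bash
python3 - <<'E'
from h import *
goto(.644,.1137,.028,np.radians(85))
m,i=grab('wrist'); np.save('mC.npy',m); cv2.imwrite('pics/pC.png',i[:,:,::-1])
mk=white(hsv(i))
for c in blobs(mk,300):
    r=cv2.minAreaRect((plane(m,c[:,0],.02)*1000).astype(np.float32)); print(cv2.boundingRect(c),np.round(r[0],1),np.round(r[1]),round(r[2],1))
g=cv2.cvtColor(i,cv2.COLOR_RGB2GRAY); print(g[150:260:3,260],g[215,200:460:4])
E
```

```text
slide [-0.0009  0.0011  0.0039] roll 0.0008 yaw now 1.486
(0, 0, 640, 306) [647.  155.6] [147. 329.] 86.1
(204, 351, 63, 49) [584.6  36.2] [36. 38.] 85.3
(363, 351, 39, 43) [671.8  31.4] [31. 21.] 84.6
(404, 351, 33, 43) [694.4  29.9] [31. 19.] 88.3
[128 130 131 125 123 146 165 166 182 188 186 184 189 191 185 181 182 185
 189 185 184 180 180 185 185 187 187 184 184 184 187 183 117 107  98  80
  47] [128 124 121 125 125 165 164 102 104 185 188 181 185 183 183 179 186 182
 185 187 188 181 181 188 184 180 184 183 154 121 104 113 138 155 176 185
 184 192 185 188 187 184 186 189 184 186 187 187 193 187 189 184 188 188
 114 104 144 164 146 186 200 204 197 198 195]
```

{"op": "step_arm", "data": {"increments": [{"slide": [0,0,0.002],"roll": 0,"fingers": 0.4},{"slide": [0,0,0.003],"roll": 0,"fingers": 0.4},{"slide": [0,0,0.004],"roll": 0,"fingers": 0.4},{"slide": [0,0,0.005],"roll": 0,"fingers": 0.4},{"slide": [0,0,0.005],"roll": 0,"fingers": 0.4}]}}

```text
clock: 25.12
tcp_pos: [0.6436, 0.1133, 0.0288]
ee_rot: [3.142, -0.0, 1.485]
contact_force: [-0.1, -0.5, -2.3]
gripper_width: 0.0575
grip_force: 20.0
```

{"op": "step_arm", "data": {"increments": [{"slide": [0,0,0.001],"roll": 0,"fingers": 0.4},{"slide": [0,0,0.0015],"roll": 0,"fingers": 0.4},{"slide": [0,0,0.002],"roll": 0,"fingers": 0.4},{"slide": [0,0,0.0025],"roll": 0,"fingers": 0.4},{"slide": [0,0,0.0025],"roll": 0,"fingers": 0.4}]}}

```text
clock: 25.75
tcp_pos: [0.6436, 0.1134, 0.0262]
ee_rot: [-3.142, 0.0, 1.485]
contact_force: [-0.2, 0.3, -0.9]
gripper_width: 0.0576
grip_force: 20.0
```

{"op": "step_arm", "data": {"increments": [{"slide": [0,0,0.0005],"roll": 0,"fingers": 0.4},{"slide": [0,0,0.001],"roll": 0,"fingers": 0.4},{"slide": [0,0,0.001],"roll": 0,"fingers": 0.4},{"slide": [0,0,0.001],"roll": 0,"fingers": 0.4}]}}

```text
clock: 26.25
tcp_pos: [0.6436, 0.1134, 0.0253]
ee_rot: [3.142, 0.0, 1.485]
contact_force: [0.1, -0.1, -1.9]
gripper_width: 0.0578
grip_force: 20.0
```

{"op": "step_arm", "data": {"increments": [{"slide": [0,0,0.0005],"roll": 0,"fingers": 0.4},{"slide": [0,0,0.001],"roll": 0,"fingers": 0.4},{"slide": [0,0,0.001],"roll": 0,"fingers": 0.4}]}}

```text
clock: 26.62
tcp_pos: [0.6437, 0.1134, 0.0251]
ee_rot: [3.141, 0.0, 1.485]
contact_force: [-2.7, -0.5, 5.1]
gripper_width: 0.0577
grip_force: 20.0
```

{"op": "step_arm", "data": {"increments": [{"slide": [0,0,0],"roll": 0,"fingers": 0.7},{"slide": [0,0,0],"roll": 0,"fingers": 0.85},{"slide": [0,0,0],"roll": 0,"fingers": 0.85},{"slide": [0,0,-0.05],"roll": 0,"fingers": 0.85},{"slide": [0,0,-0.11],"roll": 0,"fingers": 0.85}]}}

```text
clock: 27.25
tcp_pos: [0.6431, 0.1133, 0.1345]
ee_rot: [-3.139, 0.0, 1.484]
contact_force: [0.5, 0.6, 1.1]
gripper_width: 0.0749
grip_force: 0.0
```

```bash
python3 - <<'E'
from h import *
goto(.4506,-.0039,.14,np.radians(103))
m,i=grab('wrist')
for c in blobs(cv2.inRange(hsv(i),(0,90,30),(22,255,255)),300):
    b=cv2.boundingRect(c)
    if b[1]<280: e=cv2.fitEllipse(c); print(b,(plane(m,[e[0]],.06)*1000).round(1))
E
```

```text
slide [-0.1334 -0.1817 -0.005 ] roll -0.0997 yaw now 1.484
(283, 166, 79, 152) [[640.1  89.4]]
(502, 197, 27, 78) [[778.   79.2]]
```

{"op": "step_arm", "data": {"increments": [{"slide": [-0.026,-0.036,-0.03],"roll": -0.02,"fingers": 0.9},{"slide": [-0.053,-0.073,-0.04],"roll": -0.04,"fingers": 0.9},{"slide": [-0.08,-0.109,-0.04],"roll": -0.06,"fingers": 0.9},{"slide": [-0.107,-0.145,-0.04],"roll": -0.08,"fingers": 0.9},{"slide": [-0.133,-0.182,-0.04],"roll": -0.1,"fingers": 0.9}]}}

```text
clock: 27.92
tcp_pos: [0.4496, -0.0041, 0.1742]
ee_rot: [3.141, 0.0, 1.801]
contact_force: [0.4, -0.9, 1.3]
gripper_width: 0.0792
grip_force: 0.0
```

{"op": "step_arm", "data": {"increments": [{"slide": [0,0,0],"roll": 0,"fingers": 0.9},{"slide": [0,0,0],"roll": 0,"fingers": 0.9}]}}

```text
clock: 28.18
tcp_pos: [0.4516, -0.0035, 0.1745]
ee_rot: [3.14, 0.0, 1.798]
contact_force: [-0.1, 0.2, -0.7]
gripper_width: 0.0791
grip_force: 0.0
```

```bash
python3 - <<'E'
from h import *
m,i=grab('wrist'); cv2.imwrite('pics/bA.png',i[:,:,::-1])
mk=cv2.morphologyEx(card(hsv(i)),cv2.MORPH_CLOSE,np.ones((3,3)))
for c in blobs(mk,300):
    r=cv2.minAreaRect((plane(m,c[:,0],.05)*1000).astype(np.float32)); print(cv2.boundingRect(c),np.round(r[0],1),np.round(r[1]),round(r[2],1))
goto(.4506,-.0039,.02,np.radians(103))
E
```

```text
(106, 303, 37, 66) [ 297.2 -191.7] [83. 26.] 80.9
(268, 362, 372, 38) [ 630.2 -171.1] [383.  47.] 13.0
(287, 138, 67, 92) [450.2  -2.3] [54. 78.] 12.9
(501, 303, 38, 66) [ 673. -105.] [27. 82.] 34.0
(504, 163, 86, 72) [639.2  27.5] [51. 75.] 80.9
(556, 67, 84, 77) [647.1 108.7] [68. 57.] 16.3
slide [-0.0003 -0.0014  0.1543] roll 0.0003 yaw now 1.799
```

{"op": "step_arm", "data": {"increments": [{"slide": [0,-0.001,0.05],"roll": 0,"fingers": 0.9},{"slide": [0,-0.001,0.1],"roll": 0,"fingers": 0.9},{"slide": [0,-0.001,0.14],"roll": 0,"fingers": 0.9},{"slide": [0,-0.001,0.154],"roll": 0,"fingers": 0.9},{"slide": [0,-0.001,0.154],"roll": 0,"fingers": 0.9}]}}

```text
clock: 28.85
tcp_pos: [0.4502, -0.0032, 0.0192]
ee_rot: [-3.14, -0.001, 1.799]
contact_force: [0.3, 0.2, -0.6]
gripper_width: 0.0795
grip_force: 0.0
```

{"op": "step_arm", "data": {"increments": [{"slide": [0,0,0],"roll": 0,"fingers": 0.7},{"slide": [0,0,0],"roll": 0,"fingers": 0.5},{"slide": [0,0,0],"roll": 0,"fingers": 0.5},{"slide": [0,0,0],"roll": 0,"fingers": 0.5},{"slide": [0,0,0],"roll": 0,"fingers": 0.5}], "squeeze": 10}}

```text
clock: 29.48
tcp_pos: [0.4503, -0.0037, 0.0208]
ee_rot: [3.14, 0.001, 1.799]
contact_force: [0.6, 1.6, 6.8]
gripper_width: 0.0562
grip_force: 10.0
```

{"op": "step_arm", "data": {"increments": [{"slide": [0,0,0],"roll": 0,"fingers": 0.5},{"slide": [0,0,0],"roll": 0,"fingers": 0.5},{"slide": [0,0,-0.01],"roll": 0,"fingers": 0.5},{"slide": [0,0,-0.02],"roll": 0,"fingers": 0.5},{"slide": [0,0,-0.02],"roll": 0,"fingers": 0.5}], "squeeze": 30}}

```text
clock: 30.1
tcp_pos: [0.4502, -0.0038, 0.0411]
ee_rot: [3.14, 0.001, 1.799]
contact_force: [-0.3, 0.2, -1.7]
gripper_width: 0.0557
grip_force: 30.0
```

{"op": "step_arm", "data": {"increments": [{"slide": [0,0,-0.01],"roll": 0,"fingers": 0.5},{"slide": [0,0,-0.02],"roll": 0,"fingers": 0.5},{"slide": [0,0,-0.02],"roll": 0,"fingers": 0.5},{"slide": [0,0,-0.02],"roll": 0,"fingers": 0.5}]}}

```text
clock: 30.6
tcp_pos: [0.4498, -0.0037, 0.0602]
ee_rot: [-3.142, -0.0, 1.799]
contact_force: [0.5, -0.1, -1.0]
gripper_width: 0.0559
grip_force: 30.0
```

Box R reads only about 1 N, so it is the empty one. I'll set it back and heft the other.

{"op": "step_arm", "data": {"increments": [{"slide": [0,0,0.015],"roll": 0,"fingers": 0.5},{"slide": [0,0,0.03],"roll": 0,"fingers": 0.5},{"slide": [0,0,0.036],"roll": 0,"fingers": 0.5},{"slide": [0,0,0.039],"roll": 0,"fingers": 0.5},{"slide": [0,0,0.04],"roll": 0,"fingers": 0.5}]}}

```text
clock: 31.22
tcp_pos: [0.4498, -0.0037, 0.0208]
ee_rot: [3.141, 0.0, 1.799]
contact_force: [-5.8, -0.1, 17.6]
gripper_width: 0.056
grip_force: 30.0
```

{"op": "step_arm", "data": {"increments": [{"slide": [0,0,0.0005],"roll": 0,"fingers": 0.5},{"slide": [0,0,0.0005],"roll": 0,"fingers": 0.5}]}}

```text
clock: 31.48
tcp_pos: [0.4498, -0.0037, 0.0208]
ee_rot: [3.141, 0.001, 1.799]
contact_force: [-4.5, 0.3, 12.3]
gripper_width: 0.0558
grip_force: 30.0
```

{"op": "step_arm", "data": {"increments": [{"slide": [0,0,-0.001],"roll": 0,"fingers": 0.7},{"slide": [0,0,-0.001],"roll": 0,"fingers": 0.9},{"slide": [0,0,-0.001],"roll": 0,"fingers": 0.9},{"slide": [0,0,-0.05],"roll": 0,"fingers": 0.9},{"slide": [0,0,-0.1],"roll": 0,"fingers": 0.9}]}}

```text
clock: 32.1
tcp_pos: [0.4496, -0.0036, 0.1207]
ee_rot: [-3.14, -0.001, 1.799]
contact_force: [0.6, 0.0, -0.7]
gripper_width: 0.0789
grip_force: 0.0
```

```bash
python3 - <<'E'
from h import *
goto(.4385,.1147,.15,np.radians(103))
E
```

```text
slide [ 0.1178  0.0159 -0.0292] roll 0.0003 yaw now 1.799
```

{"op": "step_arm", "data": {"increments": [{"slide": [0.02,0.003,-0.03],"roll": 0,"fingers": 0.9},{"slide": [0.06,0.008,-0.03],"roll": 0,"fingers": 0.9},{"slide": [0.1,0.013,-0.03],"roll": 0,"fingers": 0.9},{"slide": [0.118,0.016,-0.03],"roll": 0,"fingers": 0.9},{"slide": [0.118,0.016,-0.03],"roll": 0,"fingers": 0.9}]}}

```text
clock: 32.72
tcp_pos: [0.4385, 0.1156, 0.1496]
ee_rot: [-3.141, 0.0, 1.801]
contact_force: [1.2, 0.2, 0.6]
gripper_width: 0.0792
grip_force: 0.0
```

```bash
python3 - <<'E'
from h import *
m,i=grab('wrist')
mk=cv2.morphologyEx(card(hsv(i)),cv2.MORPH_CLOSE,np.ones((3,3)))
for c in blobs(mk,300):
    r=cv2.minAreaRect((plane(m,c[:,0],.05)*1000).astype(np.float32)); print(cv2.boundingRect(c),np.round(r[0],1),np.round(r[1]),round(r[2],1))
goto(.438,.1147,.02,np.radians(103))
E
```

```text
(106, 303, 37, 66) [297.2 -49.6] [74. 25.] 83.0
(269, 385, 371, 15) [602.5 -41.8] [346.  17.] 13.3
(270, 267, 65, 50) [441.6  30.2] [54. 47.] 13.3
(274, 352, 60, 12) [457.1 -35.4] [53. 12.] 13.3
(284, 143, 74, 100) [437.4 116.5] [54. 79.] 13.0
(501, 303, 38, 66) [637.9  31. ] [24. 74.] 35.0
(531, 221, 95, 57) [650.  108.8] [50. 71.] 65.3
slide [ 0.     -0.0007  0.1296] roll 0.0007 yaw now 1.8
```

{"op": "step_arm", "data": {"increments": [{"slide": [0,-0.001,0.04],"roll": 0,"fingers": 0.9},{"slide": [0,-0.001,0.08],"roll": 0,"fingers": 0.9},{"slide": [0,-0.001,0.115],"roll": 0,"fingers": 0.9},{"slide": [0,-0.001,0.129],"roll": 0,"fingers": 0.9},{"slide": [0,-0.001,0.129],"roll": 0,"fingers": 0.9}]}}

```text
clock: 33.4
tcp_pos: [0.4376, 0.1137, 0.02]
ee_rot: [-3.139, -0.0, 1.798]
contact_force: [-0.2, 0.2, -0.3]
gripper_width: 0.0792
grip_force: 0.0
```

{"op": "step_arm", "data": {"increments": [{"slide": [0,0,0],"roll": 0,"fingers": 0.7},{"slide": [0,0,0],"roll": 0,"fingers": 0.5},{"slide": [0,0,0],"roll": 0,"fingers": 0.5},{"slide": [0,0,0],"roll": 0,"fingers": 0.5},{"slide": [0,0,0],"roll": 0,"fingers": 0.5}], "squeeze": 15}}

```text
clock: 34.02
tcp_pos: [0.4381, 0.1146, 0.0213]
ee_rot: [3.14, 0.0, 1.799]
contact_force: [-1.1, -1.7, 5.9]
gripper_width: 0.0556
grip_force: 15.0
```

{"op": "step_arm", "data": {"increments": [{"slide": [0,0,0],"roll": 0,"fingers": 0.5},{"slide": [0,0,0],"roll": 0,"fingers": 0.5},{"slide": [0,0,-0.01],"roll": 0,"fingers": 0.5},{"slide": [0,0,-0.02],"roll": 0,"fingers": 0.5},{"slide": [0,0,-0.02],"roll": 0,"fingers": 0.5}], "squeeze": 35}}

```text
clock: 34.65
tcp_pos: [0.4381, 0.1147, 0.0415]
ee_rot: [3.14, 0.0, 1.799]
contact_force: [0.3, -0.1, -4.0]
gripper_width: 0.0558
grip_force: 35.0
```

{"op": "step_arm", "data": {"increments": [{"slide": [0,0,-0.02],"roll": 0,"fingers": 0.5},{"slide": [0,0,-0.05],"roll": 0,"fingers": 0.5},{"slide": [0,0,-0.08],"roll": 0,"fingers": 0.5},{"slide": [0,0,-0.1],"roll": 0,"fingers": 0.5},{"slide": [0,0,-0.1],"roll": 0,"fingers": 0.5}]}}

```text
clock: 35.28
tcp_pos: [0.4381, 0.1147, 0.1414]
ee_rot: [3.139, 0.001, 1.799]
contact_force: [-0.3, 0.2, -4.9]
gripper_width: 0.0558
grip_force: 35.0
```

```bash
python3 - <<'E'
from h import *
s=observe();print(s['contact_force'],s['ft_torque'],s['joints'].round(2))
goto(.4945,.3585,.14,np.radians(174))
goto(.4856,.274,.14,np.radians(174))
E
```

```text
[-0.31141198  0.17217582 -4.92457693] [-0.04248248  0.04169155 -0.00121716] [-0.01  0.32  1.71  0.    1.11 -0.23]
slide [0.2248 0.11   0.0016] roll -0.3941 yaw now 1.799
slide [0.1445 0.0823 0.0015] roll -0.3941 yaw now 1.799
```

{"op": "step_arm", "data": {"increments": [{"slide": [0.02,0.01,0],"roll": -0.04,"fingers": 0.5},{"slide": [0.05,0.025,0],"roll": -0.09,"fingers": 0.5},{"slide": [0.085,0.042,0],"roll": -0.14,"fingers": 0.5},{"slide": [0.12,0.059,0],"roll": -0.19,"fingers": 0.5},{"slide": [0.155,0.076,0],"roll": -0.24,"fingers": 0.5}]}}

```text
clock: 35.9
tcp_pos: [0.4764, 0.2839, 0.139]
ee_rot: [-3.139, -0.002, 2.558]
contact_force: [1.0, -0.3, -4.6]
gripper_width: 0.0561
grip_force: 35.0
```

```bash
python3 - <<'E'
from h import *
goto(.4945,.3585,.14,np.radians(174))
E
```

```text
slide [ 0.026   0.0722 -0.0011] roll -0.1525 yaw now 2.558
```

{"op": "step_arm", "data": {"increments": [{"slide": [0.01,0.025,0],"roll": -0.05,"fingers": 0.5},{"slide": [0.018,0.05,0],"roll": -0.1,"fingers": 0.5},{"slide": [0.025,0.068,0],"roll": -0.14,"fingers": 0.5},{"slide": [0.026,0.07,0],"roll": -0.152,"fingers": 0.5},{"slide": [0.026,0.07,0],"roll": -0.152,"fingers": 0.5}]}}

```text
clock: 36.52
tcp_pos: [0.4936, 0.3549, 0.1396]
ee_rot: [-3.14, -0.002, 3.029]
contact_force: [0.3, -0.8, -4.5]
gripper_width: 0.0554
grip_force: 35.0
```

```bash
python3 - <<'E'
from h import *
goto(.4945,.3585,.035,np.radians(174))
m,i=grab('wrist');np.save('mD.npy',m); cv2.imwrite('pics/tD.png',i[:,:,::-1]); print(observe()['contact_force'])
E
```

```text
slide [-0.0007  0.0038  0.1046] roll -0.0026 yaw now 3.029
[-0.07686599 -0.5850763  -4.16286471]
```

View pics/tD.png

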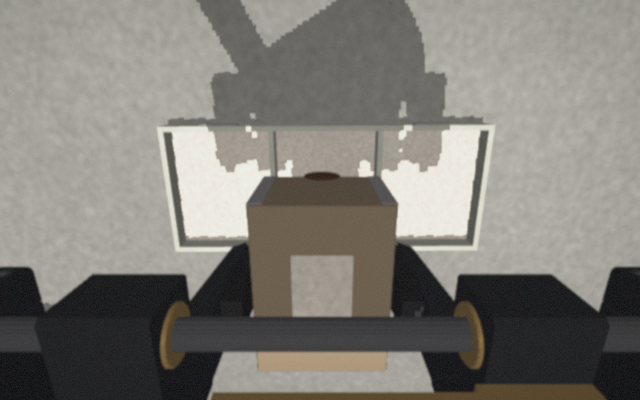

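Box over the middle cell; the tray rim corners are at px (159,127), (494,125), (177,249), (476,248).

```bash
python3 - <<'E'
from h import *
m=np.load('mD.npy',allow_pickle=True).item()
P=plane(m,[(159,127),(494,125),(177,249),(476,248)],.02)*1000; print(P.round(1),P.mean(0))
r=cv2.minAreaRect(P.astype(np.float32)); print(r)
print((plane(m,[(274,128),(378,128)],.02)*1000).round(1))
E
```

```text
[[428.4 234. ]
 [455.8 490.5]
 [531.5 223. ]
 [559.1 479.2]] [493.68085481 356.68753679]
((493.755859375, 356.74822998046875), (258.0323181152344, 103.92265319824219), 83.9102783203125)
[[439.1 322.1]
 [448.1 401.9]]
```

{"op": "step_arm", "data": {"increments": [{"slide": [-0.001,0.003,0],"roll": -0.003,"fingers": 0.5},{"slide": [-0.001,0.003,0.03],"roll": -0.003,"fingers": 0.5},{"slide": [-0.001,0.003,0.065],"roll": -0.003,"fingers": 0.5},{"slide": [-0.001,0.003,0.085],"roll": -0.003,"fingers": 0.5},{"slide": [-0.001,0.003,0.09],"roll": -0.003,"fingers": 0.5}]}}

```text
clock: 37.2
tcp_pos: [0.4951, 0.3579, 0.0497]
ee_rot: [-3.141, -0.002, 3.039]
contact_force: [-0.4, 0.3, -4.6]
gripper_width: 0.0555
grip_force: 35.0
```

```bash
python3 - <<'E'
from h import *
print(observe()['tcp_pos'],observe()['contact_force']); goto(.4942,.3575,.031,np.radians(173.9))
E
```

```text
[0.49507411 0.35788423 0.0497188 ] [-0.44499565  0.31321658 -4.55935427]
slide [ 0.0008 -0.0005  0.0187] roll 0.0012 yaw now 3.039
```

{"op": "step_arm", "data": {"increments": [{"slide": [0.001,0,0.008],"roll": 0.001,"fingers": 0.5},{"slide": [0.001,0,0.014],"roll": 0.001,"fingers": 0.5},{"slide": [0.001,0,0.018],"roll": 0.001,"fingers": 0.5},{"slide": [0.001,0,0.02],"roll": 0.001,"fingers": 0.5},{"slide": [0.001,0,0.021],"roll": 0.001,"fingers": 0.5}]}}

```text
clock: 37.83
tcp_pos: [0.4945, 0.3585, 0.0298]
ee_rot: [3.141, 0.0, 3.037]
contact_force: [-0.6, -0.1, -4.0]
gripper_width: 0.056
grip_force: 35.0
```

{"op": "step_arm", "data": {"increments": [{"slide": [0,0,0.0005],"roll": 0,"fingers": 0.5},{"slide": [0,0,0.001],"roll": 0,"fingers": 0.5},{"slide": [0,0,0.001],"roll": 0,"fingers": 0.5}]}}

```text
clock: 38.2
tcp_pos: [0.4944, 0.3585, 0.0288]
ee_rot: [3.142, 0.0, 3.037]
contact_force: [-0.9, -0.2, -5.5]
gripper_width: 0.0559
grip_force: 35.0
```

{"op": "step_arm", "data": {"increments": [{"slide": [0,0,0.0008],"roll": 0,"fingers": 0.5},{"slide": [0,0,0.0015],"roll": 0,"fingers": 0.5},{"slide": [0,0,0.002],"roll": 0,"fingers": 0.5},{"slide": [0,0,0.002],"roll": 0,"fingers": 0.5}]}}

```text
clock: 38.7
tcp_pos: [0.4944, 0.3584, 0.0267]
ee_rot: [-3.142, -0.0, 3.037]
contact_force: [-0.6, -0.2, -4.0]
gripper_width: 0.0557
grip_force: 35.0
```

{"op": "step_arm", "data": {"increments": [{"slide": [0,0,0.0005],"roll": 0,"fingers": 0.5},{"slide": [0,0,0.0005],"roll": 0,"fingers": 0.5}]}}

```text
clock: 38.95
tcp_pos: [0.4944, 0.3585, 0.0264]
ee_rot: [3.141, 0.0, 3.037]
contact_force: [0.2, 0.2, -1.9]
gripper_width: 0.0559
grip_force: 35.0
```

{"op": "step_arm", "data": {"increments": [{"slide": [0,0,0.0005],"roll": 0,"fingers": 0.5},{"slide": [0,0,0.0005],"roll": 0,"fingers": 0.5}]}}

```text
clock: 39.2
tcp_pos: [0.4944, 0.3584, 0.0264]
ee_rot: [3.141, 0.0, 3.037]
contact_force: [-2.6, -2.6, 6.1]
gripper_width: 0.0555
grip_force: 35.0
```

{"op": "step_arm", "data": {"increments": [{"slide": [0,0,0],"roll": 0,"fingers": 0.68},{"slide": [0,0,0],"roll": 0,"fingers": 0.8},{"slide": [0,0,0],"roll": 0,"fingers": 0.8},{"slide": [0,0,-0.05],"roll": 0,"fingers": 0.8},{"slide": [0,0,-0.11],"roll": 0,"fingers": 0.8}]}}

```text
clock: 39.83
tcp_pos: [0.494, 0.3582, 0.1361]
ee_rot: [-3.14, -0.002, 3.036]
contact_force: [0.3, 0.8, 0.3]
gripper_width: 0.0706
grip_force: 0.0
```

```bash
python3 - <<'E'
from h import *
goto(.16,.53,.24)
E
```

```text
slide [ 0.3504  0.1356 -0.1033] roll 0.0 yaw now 3.036
```

Retreat towards the start pose and check the whole scene by numbers.

{"op": "step_arm", "data": {"increments": [{"slide": [0,0,-0.05],"roll": 0,"fingers": 0.8},{"slide": [0.03,0.012,-0.1],"roll": 0,"fingers": 0.8},{"slide": [0.08,0.03,-0.1],"roll": 0,"fingers": 0.8},{"slide": [0.13,0.05,-0.1],"roll": 0,"fingers": 0.8},{"slide": [0.19,0.073,-0.1],"roll": 0,"fingers": 0.8}]}}

```text
clock: 40.45
tcp_pos: [0.3134, 0.4507, 0.2358]
ee_rot: [3.141, 0.0, 3.036]
contact_force: [-0.2, 0.9, -0.1]
gripper_width: 0.0706
grip_force: 0.0
```

{"op": "step_arm", "data": {"increments": [{"slide": [0.05,0.02,0],"roll": 0,"fingers": 0.8},{"slide": [0.1,0.04,0],"roll": 0,"fingers": 0.8},{"slide": [0.15,0.06,0],"roll": 0,"fingers": 0.8},{"slide": [0.15,0.06,0],"roll": 0,"fingers": 0.8},{"slide": [0.15,0.06,0],"roll": 0,"fingers": 0.8}]}}

```text
clock: 41.08
tcp_pos: [0.1721, 0.5254, 0.2357]
ee_rot: [-3.141, 0.0, 3.037]
contact_force: [-0.1, -0.4, -0.2]
gripper_width: 0.0703
grip_force: 0.0
```

```bash
python3 - <<'E'
from h import *
print(observe()['tcp_pos'],observe()['contact_force'])
for n in ('top','scene'):
  m,i=grab(n); cv2.imwrite(f'pics/{n}F.png',i[:,:,::-1]); h=hsv(i)
  for nm,f,z in(('red',cv2.inRange(h,(5,90,90),(22,200,255)),.073),('card',card(h),.05),('box',card(h),.055)):
    for c in blobs(cv2.morphologyEx(f,cv2.MORPH_CLOSE,np.ones((3,3))),50):
        r=cv2.minAreaRect((plane(m,c[:,0],z)*1000).astype(np.float32))
        if 380<r[0][0]<720 and abs(r[0][1])<480: print(n,nm,cv2.boundingRect(c),np.round(r[0]),np.round(r[1]),round(r[2]))
E
```

```text
[0.17214492 0.52542067 0.23566221] [-0.07131672 -0.38415058 -0.19016753]
top red (171, 209, 30, 35) [491. 350.] [52. 73.] 84
top red (288, 153, 22, 20) [645. 109.] [44. 47.] 49
top red (323, 161, 21, 18) [630.  29.] [41. 42.] 48
top red (327, 236, 37, 31) [447.  -3.] [53. 73.] 13
top red (447, 226, 16, 14) [ 494. -243.] [29. 30.] 8
top red (489, 229, 14, 15) [ 490. -332.] [28. 30.] 86
top red (526, 233, 16, 15) [ 484. -415.] [30. 30.] 89
top card (170, 208, 31, 36) [495. 359.] [55. 77.] 84
top card (287, 153, 25, 20) [654. 108.] [47. 57.] 2
top card (321, 161, 23, 18) [639.  30.] [42. 52.] 2
top card (327, 236, 38, 31) [450.  -4.] [56. 76.] 13
top card (445, 226, 19, 15) [ 498. -250.] [32. 36.] 10
top card (488, 229, 15, 15) [ 494. -342.] [32. 31.] 86
top card (514, 233, 28, 15) [ 488. -414.] [59. 31.] 88
top box (170, 208, 31, 36) [494. 358.] [55. 76.] 84
top box (287, 153, 25, 20) [652. 108.] [47. 56.] 2
top box (321, 161, 23, 18) [637.  30.] [42. 51.] 2
top box (327, 236, 38, 31) [449.  -4.] [55. 75.] 13
top box (445, 226, 19, 15) [ 497. -249.] [32. 36.] 10
top box (488, 229, 15, 
[... 593 characters left out ...]
d (273, 170, 31, 20) [453.  -4.] [55. 76.] 13
scene card (323, 197, 16, 11) [605.  47.] [42. 42.] 58
scene card (324, 209, 15, 8) [644.  27.] [39. 24.] 70
scene card (349, 189, 18, 20) [633. 120.] [48. 80.] 58
scene card (381, 140, 27, 17) [491. 364.] [56. 78.] 83
scene box (141, 230, 16, 12) [ 468. -415.] [33. 35.] 86
scene box (175, 218, 16, 12) [ 475. -330.] [32. 35.] 86
scene box (208, 206, 17, 12) [ 478. -239.] [35. 32.] 4
scene box (273, 170, 31, 20) [458.  -7.] [55. 76.] 13
scene box (323, 197, 16, 11) [610.  44.] [42. 41.] 58
scene box (324, 209, 15, 8) [649.  24.] [39. 24.] 70
scene box (349, 189, 18, 20) [637. 117.] [48. 80.] 58
scene box (381, 140, 27, 17) [497. 359.] [56. 78.] 83
```

All five pieces agree from both views: weights at (490,-332) and (484,-415), pot at about (645,110), loaded box at (494,358), and empty box on the table at (450,-4). The stored pieces have not moved.

```bash
python3 -c "
from station import workorder
print(workorder.sign_off())"
```

```text
the job is handed in; nothing more can be done
None
```

The job is handed in at about 41 s: both loom weights, the loose pot and the loaded box (about 4.9 N when hefted) stand upright in their own cells, the empty box is back on the table, and the stored pieces show no movement in the final camera check.

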